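# Fetch the red rod from under the two rods in the stock rack

### The job

The red rod is wanted at the saw, but the blue and the yellow rod lie across it in the stock rack. First lift those two out and park them in the white cradle, one centred in each of its two grooves, then lay the red rod centred in the groove of the green saw cradle, and then put the blue and the yellow rod back in the rack, each in the very place where it lay at the start. Do not disturb the tape measure, the black slug, the aluminium collar or the steel V-block on the bench.

Things in the scene. Friction and masses are not known exactly. Their poses are not given: they have to be found in the camera images.
- rack: Fixed dark wooden base 230 x 170 x 8 mm (x by y) with dark steel V-posts. Origin: centre of underside, on the bench; z up. Low posts at x = +-80, y = 0 hold a rod along x, axis at z = 40 mm. Tall posts at x = +-55, y = +-62 hold two rods along y, across x = -55 and x = +55, axes at z = 92. V grooves: 90 degrees, upward, 37 mm mouth, 16 long; post tops 5 mm below the rod axis. Yaw within 0.35 rad.
- parking: Fixed cradle with white base 170 x 160 x 8 mm (x by y), empty at start. Four dark steel V-posts (form as in the rack) at x = +-55, y = +-62 mm make two grooves along its y, at x = -55 and x = +55. A rod in one lies along y, centred at y = 0, axis at z = 40 mm. Origin: centre of underside, on the bench; z up. Yaw within 0.35 rad.
- saw_cradle: Fixed green cradle, base 210 x 90 x 8 mm (x by y), empty at start. Two steel V-posts (form as in the rack) at x = +-80, y = 0 mm make one groove along its x. A rod in it lies along x, centred at x = 0, axis at z = 40 mm. Origin: centre of underside, on the bench; z up. Yaw within 0.35 rad.
- red_rod: Red round plastic rod, 32 mm diameter, 220 mm long, about 0.25 kg (0.17 to 0.35). Origin: its centre, on its axis; its own x runs along the rod (it may roll about it). Starts in the rack's low groove, centred, beneath the other two.
- blue_rod: Blue round plastic rod, 32 mm diameter, 180 mm long, about 0.2 kg (0.14 to 0.28). Origin: its centre, on its axis; its own x runs along the rod (it may roll about it). Starts in one of the rack's two upper cross places, centred.
- yellow_rod: Yellow round plastic rod, otherwise just like the blue one. Starts in the other upper cross place of the rack.
- tape: Bystander: orange tape measure, loose, 62 x 34 x 58 mm high (a 7 mm steel hook sticks out at one end). Origin: centre of its underside.
- slug: Bystander: black plastic slug, loose, standing, 44 mm diameter, 50 mm high. Origin: centre of its underside.
- collar: Bystander: aluminium collar, loose, lying flat, 48 mm outer and 30 mm inner diameter, 30 mm high. Origin: centre of its underside.
- vblock: Bystander: small grooved steel block, loose, 40 x 40 x 36 mm high. Origin: centre of its underside.
Not all that is in view belongs to the job. Of the things that look like the blue_rod, the larger one is meant. Of the things that look like the saw_cradle, the larger one is meant.

How it is judged:
On the way, in this order (a step that is already met when the one before it is completed fails the run):
1. the blue and the yellow rod both rest in the parking cradle's grooves while the red rod still lies in the rack (((x of blue_rod in the frame of parking between -0.063 and -0.047 m and y of blue_rod in the frame of parking between -0.015 and 0.015 m and z of blue_rod in the frame of parking between 0.034 and 0.046 m) or (x of blue_rod in the frame of parking between 0.047 and 0.063 m and y of blue_rod in the frame of parking between -0.015 and 0.015 m and z of blue_rod in the frame of parking between 0.034 and 0.046 m)) and ((x of yellow_rod in the frame of parking between -0.063 and -0.047 m and y of yellow_rod in the frame of parking between -0.015 and 0.015 m and z of yellow_rod in the frame of parking between 0.034 and 0.046 m) or (x of yellow_rod in the frame of parking between 0.047 and 0.063 m and y of yellow_rod in the frame of parking between -0.015 and 0.015 m and z of yellow_rod in the frame of parking between 0.034 and 0.046 m)) and distance of red_rod from where it was at the start of the episode below 0.02 m and linear speed of each of blue_rod, yellow_rod, red_rod below 0.02 m/s), for 0.2 s.
2. the red rod rests in the saw cradle while the other two are still parked (x of red_rod in the frame of saw_cradle between -0.015 and 0.015 m and y of red_rod in the frame of saw_cradle between -0.008 and 0.008 m and z of red_rod in the frame of saw_cradle between 0.034 and 0.046 m and ((x of blue_rod in the frame of parking between -0.063 and -0.047 m and y of blue_rod in the frame of parking between -0.015 and 0.015 m and z of blue_rod in the frame of parking between 0.034 and 0.046 m) or (x of blue_rod in the frame of parking between 0.047 and 0.063 m and y of blue_rod in the frame of parking between -0.015 and 0.015 m and z of blue_rod in the frame of parking between 0.034 and 0.046 m)) and ((x of yellow_rod in the frame of parking between -0.063 and -0.047 m and y of yellow_rod in the frame of parking between -0.015 and 0.015 m and z of yellow_rod in the frame of parking between 0.034 and 0.046 m) or (x of yellow_rod in the frame of parking between 0.047 and 0.063 m and y of yellow_rod in the frame of parking between -0.015 and 0.015 m and z of yellow_rod in the frame of parking between 0.034 and 0.046 m)) and linear speed of each of blue_rod, yellow_rod, red_rod below 0.02 m/s), for 0.2 s.
At the end, for the whole second after the job is handed in: The red rod rests in the green saw cradle's groove, centred within 15 mm along it; the blue and the yellow rod each rest within 15 mm of where they lay in the rack at the start; all at rest. On the way a parked rod must lie centred within 15 mm along its groove (x of red_rod in the frame of saw_cradle between -0.015 and 0.015 m and y of red_rod in the frame of saw_cradle between -0.008 and 0.008 m and z of red_rod in the frame of saw_cradle between 0.034 and 0.046 m and distance of each of blue_rod, yellow_rod from where it was at the start of the episode below 0.015 m and linear speed of each of blue_rod, yellow_rod, red_rod below 0.02 m/s); the robot touches nothing.
It fails at once if the orange tape measure is shifted more than 20 mm (distance of tape from where it was at the start of the episode above 0.02 m).
It fails at once if the black slug is shifted more than 20 mm (distance of slug from where it was at the start of the episode above 0.02 m).
It fails at once if the aluminium collar is shifted more than 20 mm (distance of collar from where it was at the start of the episode above 0.02 m).
It fails at once if the steel V-block is shifted more than 20 mm (distance of vblock from where it was at the start of the episode above 0.02 m).
It also fails if it takes over 144 s, if anything falls off the work surface, if the arm or the gripper's body presses on something with over 40 N, if the wrist force passes 120 N, or if a joint passes its speed limit or range.

### The arm

A 6-joint arm with a two-finger parallel gripper is mounted at the origin on the work surface. World frame = base frame: x ahead of the robot, y to its left, z up, the work surface at z = 0. Lengths are in m, angles in rad, forces in N, time in s.
With the tool pointing down it reaches from about 0.375 to 0.975 m from the base axis. Payload 3.8 kg.
Tool frame: the origin (TCP) lies where the fingers leave the gripper's body, on its centre line; the fingertips stand 73 mm ahead of it and the grasp point (between the pads) lies 54 mm ahead of it (nose_length is the distance from the TCP to the fingertips, in m); z points along the fingers, y is the line along which they close (so a half turn about z gives the same grasp; the last joint's range is limited). The gripper opens to 85 mm and grips with 20 to 120 N. Pads are 22 mm wide; open, the fingers measure 114 mm over their backs; the gripper's body (76 mm by 85 mm) begins 54 mm behind the grasp point. The pads swing forward as they close: fully open they stand 13 mm farther back than shut.
Start: joints at [-1.377, 0.264, 1.604, -0, 1.274, -0.037], TCP at [0.154, -0.657, 0.304] pointing down, gripper open.
Joint ranges: [-2.63, 2.63], [-0.94, 2.18], [0.31, 2.57], [-1.31, 4.45], [0, 2.66], [-2.55, 2.55]. Speed limits (rad/s): [2.57, 2.57, 3.14, 3.14, 3.14, 3.14].

### API

Orientations are given as a rotation vector (axis times angle).
In Python, from workcell import read_state, read_camera, calibration, finish_job, look_for, cut_out, tip_of, nose_length gives the robot as it stands.
- The arm moves only by the tool step_arm, never from a script. Its argument "targets" is a list of rows, each a list of 3 entries, a list of its own where there are three numbers: the turn, a rotation vector about the tool's x, y, z in rad, then the shift along the tool's x, y, z in mm, then the finger opening in mm, from 0 to 85.4. In form: [[[ax, ay, az], [x, y, z], grip], ...]. A call has 1 to 5 rows; each row shifts and turns the commanded pose from where the row before left it, along the tool's axes as they then stand; what a row does not reach is not made up. A row lasts 1/12 s, in which the tool goes at most 41.7 mm and 7.16 degrees, less where a joint would pass 70% of its speed; a pose out of reach is approached as far as the arm can. A call with a gripper value outside its range is refused whole. The fingers move at their own pace and stop on an object; "grip_force" is the grip in N (left out, the last holds). Time passes only in rows, so rows that do not move let the fingers close. It gives the time, the measured TCP pose, the force, the opening and the grip force at its end, in the units of the state.
- read_state(): the state, without advancing time (a new reading comes with each control period).
- read_camera(name): name is "scene" or "side" or "wrist"; returns the picture (400x640x3 uint8, red, green, blue); there is no depth.
- calibration(name): a dict with "camera_matrix" (3x3 intrinsics, pixels), "R" (3x3) and "t" (3): a world point X has camera coordinates R X + t. Camera axes: x right, y down, z forward; pixel columns grow to the right and rows downward; lengths in m; the calibration is good to about 2 mm. A picture is of the moment at which its call begins: read the wrist's pose just before it. calibration takes no time and is no camera call; for the wrist camera it gives the pose at the moment of the call.
- finish_job(): hands the job in; it is judged then, once.
Trained networks look in the newest picture that a camera, given by its name, has taken for a name from the list of things; names that differ only in an ending like _2 or _b are one class to them, and where a whole thing is asked for, a point or a joint stands for the part that bears it (a point fixed in the world has none). Each returns a list of dicts, best first, with "score" (0 to 1); they miss things now and then, are a little off and sometimes report something else, mostly with a low value. They report only what shows in the picture. A call takes as long as a camera call. They do not tell look-alikes from the thing itself.
- look_for(camera, query): "extent" ([left, top, right, bottom] in pixels, round what is visible of it).
- cut_out(camera, query): "region" (400x640 bool, what is visible of it) and "extent" ([left, top, right, bottom] in pixels, round what is visible of it).
- tip_of(camera, query): "at" ([row, column] in pixels: a listed point, or the origin of a listed thing).
The state is a dict: "time": time; "q": joint angles; "joint_vel": joint speeds; "joint_torque": joint torques, N m; "tool_pos": TCP position; "tcp_rot": TCP orientation; "wrist_force": force on the tool from outside, world axes, zero at the start; "torque": the same for the moment, N m; "width": opening from 0.0 (shut) to 1.0 (fully open); "grip_force": force on a finger pad.
Only numpy, scipy, OpenCV 4.12 (cv2) and the standard library are available. Lean on these libraries where they do the work, as an engineer would, in place of code of your own. Each camera call takes 0.05 s, during which the arm holds its last target. There are 200 camera calls.

## Working session

There is one attempt and no reset: what is moved stays moved. The work goes in short steps, Python scripts to look and compute and a tool call to move; the robot and the scene stay as the last step left them, time stands still between calls to the robot, and variables do not carry over. Pictures are saved under pics/ and viewed, at most 14 in all, crops included, and the job is handed in when it is done.

Besides the shell and the picture viewer there is one more tool, called after ">>>" as name(argument=value, ...) on one line, values as JSON. step_arm: Moves the arm, as the interface text tells. Its arguments: {"type":"object","properties":{"targets":{"type":"array","items":{"type":"array"}},"grip_force":{"type":"number"}},"required":["targets"]}

```bash
ls; mkdir -p pics
python3 - <<'E'
from workcell import *
import cv2
print(read_state())
for n in("scene","side"):
    im=read_camera(n); cv2.imwrite(f"pics/{n}0.png",im[:,:,::-1])
    c=calibration(n); print(n,c)
    for q in("rack","parking","saw_cradle","red_rod","blue_rod","yellow_rod","tape","slug","collar","vblock"):
        print(q,[(round(d["score"],2),[int(v) for v in d["at"]]) for d in tip_of(n,q)], [(round(d["score"],2),[int(v) for v in d["extent"]]) for d in look_for(n,q)])
E
```

```text
pics
{'time': 0.0, 'q': array([-1.37690457e+00,  2.64785946e-01,  1.60534218e+00,  5.20832477e-06,
        1.27365620e+00, -3.69287263e-02]), 'joint_vel': array([ 0.00187172, -0.00246529,  0.00045036, -0.00157658,  0.00156351,
       -0.00066431]), 'joint_torque': array([-1.65728932e-03, -5.15115237e+01, -3.67314684e+01, -2.10682656e-04,
        1.29168096e-02,  1.27498387e-05]), 'tool_pos': array([ 0.15430038, -0.65657171,  0.3025569 ]), 'tcp_rot': array([-3.11852309e+00, -3.61513585e-01,  2.61930975e-04]), 'wrist_force': array([-0.34481725, -0.88895676,  0.02641045]), 'torque': array([-0.06341934,  0.02447176,  0.02953708]), 'grip_force': 0.0, 'width': 1.0044175366470134}
scene {'camera_matrix': array([[399.33497422,   0.        , 317.67737899],
       [  0.        , 399.33497422, 203.89950308],
       [  0.        ,   0.        ,   1.        ]]), 'R': array([[ 0.50256221,  0.86453277, -0.00378338],
       [ 0.53690052, -0.31553009, -0.78241842],
       [-0.67762014,  0.39118263, -0.6227416 ]]), 't': array([-0.26257819, -0.18913298,  1.55625451])}
rack [] [(0.62, [165, 237, 250, 31
[... 1245 characters left out ...]
), (0.44, [236, 212, 329, 251])]
saw_cradle [(0.75, [353, 351]), (0.7, [163, 350]), (0.57, [229, 283])] [(0.94, [237, 210, 328, 247])]
red_rod [(0.91, [151, 351])] [(0.77, [318, 138, 389, 166])]
blue_rod [(0.61, [140, 372]), (0.55, [180, 429]), (0.39, [212, 371])] [(0.87, [357, 123, 387, 158]), (0.76, [406, 176, 443, 185]), (0.68, [306, 132, 397, 185])]
yellow_rod [(0.92, [126, 334]), (0.64, [152, 350])] [(0.63, [318, 114, 352, 148])]
tape [(0.82, [168, 273])] [(0.77, [264, 148, 284, 174]), (0.62, [177, 243, 204, 266])]
slug [(0.69, [208, 371])] [(0.95, [364, 190, 379, 218])]
collar [(0.65, [262, 191])] [(0.65, [180, 244, 199, 266])]
vblock [(0.65, [283, 329])] [(0.96, [316, 266, 339, 291])]
```

View pics/scene0.png

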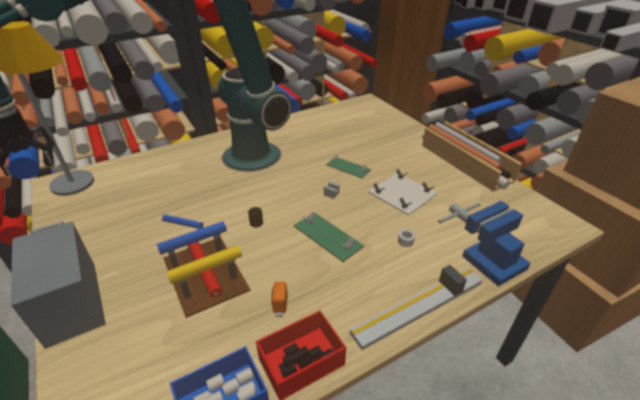

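View pics/side0.png

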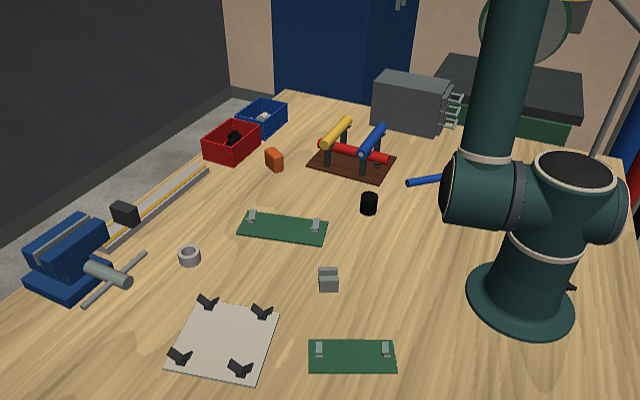

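The scene view shows:
- The rack at (205,262), with the blue rod at (192,236), the yellow at (204,264) and the red beneath.
- A thinner blue look-alike flat on the bench at (182,221).
- The large green cradle at (329,236) and a smaller look-alike at (348,168).
- The white cradle at (403,192).

The side view agrees: rack (350,160), large green (283,228), small green (352,356), white (222,342), small blue stick (425,180).

I choose the blue rod in the rack and the large green cradle.

```bash
cat > h.py <<'E'
from workcell import *
import numpy as np, cv2
from scipy.spatial.transform import Rotation as Ro
def back(c,px,z):
    px=np.atleast_2d(px).astype(float)
    d=np.c_[px,np.ones(len(px))]@np.linalg.inv(c["camera_matrix"]).T@c["R"]
    o=-c["R"].T@c["t"]
    return o+d*((z-o[2])/d[:,2])[:,None]
def proj(c,X):
    Y=np.atleast_2d(X)@c["R"].T+c["t"]; p=Y@c["camera_matrix"].T
    return p[:,:2]/p[:,2:]
def tri(cs,ps):
    A=[];b=[]
    for c,p in zip(cs,ps):
        K=c["camera_matrix"]; P=K@np.c_[c["R"],c["t"]]
        for i in(0,1):
            r=P[i]-p[i]*P[2]; A.append(r[:3]); b.append(-r[3])
    return np.linalg.lstsq(np.array(A),np.array(b),rcond=None)[0]
def rect(c,mask,z):
    ys,xs=np.nonzero(mask); W=back(c,np.c_[xs,ys],z)[:,:2]
    (cx,cy),(w,h),a=cv2.minAreaRect((W*1000).astype(np.float32))
    if w<h: w,h,a=h,w,a+90
    return [round(float(v),1) for v in(cx,cy,w,h,(a+90)%180-90)]  # long-axis angle deg
def big(m):
    n,l,s,_=cv2.connectedComponentsWithStats(m.astype(np.uint8)); return l==1+np.argmax(s[1:,4])
def rot(s): return Ro.from_rotvec(s["tcp_rot"])
E
python3 - <<'E'
from h import *
for n in("scene","side"):
    im=read_camera(n); c=calibration(n)
    for q,z in(("parking",.008),("saw_cradle",.008),("blue_rod",.092),("yellow_rod",.092),("red_rod",.04),("rack",.008)):
        for d in cut_out(n,q): print(n,q,round(d["score"],2),[int(v) for v in d["extent"]],rect(c,big(d["region"]),z))
    for q,z in(("tape",.029),("slug",.025),("collar",.015),("vblock",.018)):
        d=look_for(n,q)
        if d: 
            for e in d[:2]:
                x=e["extent"]; print(n,q,x.__repr__()[:60],back(c,[(x[0]+x[2])/2,(x[1]+x[3])/2],z).round(3))
E
```

```text
scene parking 0.86 [370, 169, 434, 215] [483.1, 358.2, 195.4, 187.9, -76.7]
scene saw_cradle 0.78 [296, 212, 364, 261] [545.4, 19.1, 220.5, 93.3, 13.6]
scene saw_cradle 0.58 [326, 154, 369, 176] [266.9, 278.2, 162.5, 81.1, 24.8]
scene blue_rod 0.8 [154, 218, 225, 254] [446.9, -339.8, 187.5, 51.5, -89.2]
scene blue_rod 0.71 [161, 215, 200, 226] [368.3, -348.7, 127.8, 26.7, 43.6]
scene yellow_rod 0.65 [168, 241, 241, 285] [556.6, -340.6, 186.3, 52.6, -89.4]
scene red_rod 0.66 [192, 240, 222, 298] [578.7, -343.2, 97.6, 32.5, 0.1]
scene red_rod 0.37 [394, 229, 418, 248] [697.3, 187.9, 73.0, 45.1, -40.9]
scene rack 0.72 [166, 234, 248, 317] [561.4, -342.6, 171.6, 126.2, 89.7]
scene tape [273.5, 280.7, 285.8, 317.0] [[ 0.703 -0.213  0.029]]
scene slug [249.8, 204.1, 260.2, 227.9] [[ 0.377 -0.139  0.025]]
scene collar [394.9, 229.3, 415.7, 247.1] [[0.681 0.204 0.015]]
scene vblock [322.9, 179.1, 339.3, 198.5] [[0.367 0.143 0.018]]
scene vblock [294.2, 212.9, 364.6, 263.3] [[0.571 0.012 0.018]]
side parking 0.56 [164, 297, 281, 386] [490.1, 347.6, 172.1, 171.7, 13.0]
side saw_cradle 0.82 [23
[... 189 characters left out ...]
.0, 181.1, 0.4]
side blue_rod 0.82 [404, 174, 441, 186] [261.8, -205.4, 105.3, 34.7, 47.1]
side blue_rod 0.61 [356, 122, 390, 158] [450.0, -341.2, 229.2, 37.4, -89.8]
side yellow_rod 0.8 [319, 113, 352, 151] [559.0, -342.0, 228.8, 38.5, 89.9]
side red_rod 0.65 [317, 142, 389, 164] [529.1, -343.4, 77.9, 71.4, 6.7]
side rack 0.81 [304, 131, 394, 186] [502.0, -333.5, 231.9, 177.2, 0.4]
side tape [161.5, 294.2, 282.4, 388.0] [[0.479 0.368 0.029]]
side tape [266.6, 150.4, 283.6, 172.9] [[ 0.688 -0.202  0.029]]
side slug [363.2, 192.7, 375.8, 217.8] [[ 0.376 -0.133  0.025]]
side collar [180.2, 243.9, 204.2, 267.0] [[0.672 0.203 0.015]]
side vblock [316.7, 265.8, 339.7, 291.3] [[0.372 0.137 0.018]]
```

The two cameras agree:
- The rack is near (0.502,-0.341) with yaw about 0. The blue rod is on its -x side and the yellow on +x.
- The saw cradle is near (0.544,0.020) at 13.7°.
- The parking cradle is near (0.487,0.352) at about 13°.

Next I turn the tool and go above the rack.

>>> step_arm(targets=[[[0, 0, -0.12], [0, 0, -20], 85], [[0, 0, -0.12], [0, 0, -20], 85], [[0, 0, -0.12], [0, 0, -20], 85], [[0, 0, -0.12], [0, 0, -20], 85], [[0, 0, -0.12], [0, 0, 0], 85]])

```text
time: 3.62
tool_pos: [0.1547, -0.6587, 0.3899]
tcp_rot: [2.863, 1.273, -0.003]
wrist_force: [-0.2, -0.1, 0.5]
width: 0.993
grip_force: 0.0
```

>>> step_arm(targets=[[[0, 0, -0.12], [0, 0, 0], 85], [[0, 0, -0.12], [0, 0, 0], 85], [[0, 0, -0.12], [0, 0, 0], 85], [[0, 0, -0.12], [0, 0, 0], 85], [[0, 0, -0.12], [0, 0, 0], 85]])

```text
time: 4.03
tool_pos: [0.1544, -0.6571, 0.3839]
tcp_rot: [2.365, 2.068, 0.0]
wrist_force: [-0.5, -0.6, 0.0]
width: 0.994
grip_force: 0.0
```

>>> step_arm(targets=[[[0, 0, -0.12], [0, 0, 0], 85], [[0, 0, -0.02], [0, 0, 0], 85], [[0, 0, 0], [26, 28, 0], 85], [[0, 0, 0], [26, 28, 0], 85], [[0, 0, 0], [26, 28, 0], 85]])

```text
time: 4.45
tool_pos: [0.2386, -0.5785, 0.3836]
tcp_rot: [-2.227, -2.216, -0.001]
wrist_force: [0.5, 0.3, -0.6]
width: 0.99
grip_force: 0.0
```

>>> step_arm(targets=[[[0, 0, 0], [26, 28, 0], 85], [[0, 0, 0], [26, 28, 0], 85], [[0, 0, 0], [26, 28, 0], 85], [[0, 0, 0], [26, 28, 0], 85], [[0, 0, 0], [26, 28, 0], 85]])

```text
time: 4.87
tool_pos: [0.3795, -0.4476, 0.3842]
tcp_rot: [2.224, 2.218, -0.0]
wrist_force: [0.5, 0.3, 0.4]
width: 0.994
grip_force: 0.0
```

Run:
```python
from h import *
s=read_state(); print(s["time"],s["tool_pos"],rot(s).as_matrix().round(3).tolist(),s["q"])
c=calibration("wrist"); im=read_camera("wrist"); cv2.imwrite("pics/w1.png",im[:,:,::-1]); print(-c["R"].T@c["t"],c["R"].round(2).tolist(),c["camera_matrix"][0])
```

```text
4.8667 [ 0.37945474 -0.44764904  0.38418321] [[0.003, 1.0, 0.0], [1.0, -0.003, -0.0], [-0.0, 0.0, -1.0]] [-9.10122504e-01  5.76449035e-02  1.69480844e+00  3.72230436e-05
  1.38849306e+00 -9.06996977e-01]
[ 0.37900047 -0.36513581  0.45397873] [[1.0, -0.0, 0.0], [-0.0, -0.95, 0.32], [-0.0, -0.32, -0.95]] [343.25433089   0.         319.09303337]
```

>>> step_arm(targets=[[[0, 0, 0], [28, 24, 0], 85], [[0, 0, 0], [28, 24, 0], 85], [[0, 0, 0], [28, 24, 0], 85], [[0, 0, 0], [28, 24, 0], 85], [[0, 0, 0], [28, 24, 0], 85]])

```text
time: 5.33
tool_pos: [0.4992, -0.3078, 0.3841]
tcp_rot: [2.224, 2.218, 0.0]
wrist_force: [0.2, 0.1, -0.2]
width: 0.994
grip_force: 0.0
```

```bash
cat >> h.py <<'E'
def look(fn,items):
    s=read_state(); c=calibration("wrist"); im=read_camera("wrist"); cv2.imwrite(f"pics/{fn}.png",im[:,:,::-1])
    print("t",s["time"],"tcp",s["tool_pos"].round(4),"psi",round(float(np.degrees(np.arctan2(*rot(s).as_matrix()[[1,0],0]))),2))
    for q,z in items:
        for d in cut_out("wrist",q):
            if d["region"].any(): print(q,round(d["score"],2),[int(v) for v in d["extent"]],rect(c,big(d["region"]),z))
    return s,c,im
E
python3 - <<'E'
from h import *
look("w2",[("blue_rod",.092),("yellow_rod",.092),("red_rod",.04),("rack",.008)])
E
```

```text
t 5.3333 tcp [ 0.4992 -0.3078  0.3841] psi 89.83
blue_rod 0.78 [257, 113, 294, 272] [450.0, -350.2, 188.8, 32.7, 89.9]
blue_rod 0.72 [112, 134, 188, 212] [312.0, -322.0, 119.3, 19.8, 42.7]
yellow_rod 0.7 [354, 112, 394, 275] [560.5, -350.0, 189.9, 33.3, 89.9]
red_rod 0.73 [235, 168, 415, 196] [506.2, -346.3, 88.8, 33.4, -1.3]
rack 0.82 [234, 109, 414, 247] [505.0, -298.9, 98.9, 76.6, -0.2]
```

View pics/w2.png

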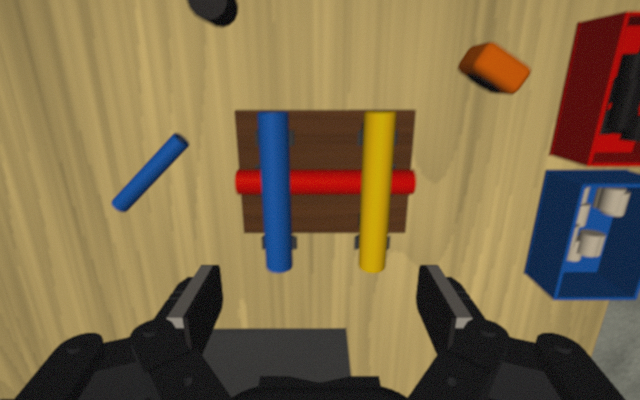

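The wrist picture shows the rack: blue rod at (277,192), yellow at (377,192), red across at (325,181). The small blue stick at (150,172) is 119x20 mm, so it's the look-alike. The rods in the rack measure about 180x32 mm, and the rack centre comes to (0.505,-0.346). I'll grip the blue rod now.

>>> step_arm(targets=[[[0, 0, 0], [-19, -25, 0], 85], [[0, 0, 0], [-19, -24, 0], 85], [[0, 0, 0], [0, 0, 40], 85], [[0, 0, 0], [0, 0, 40], 85], [[0, 0, 0], [0, 0, 40], 85]])

```text
time: 6.0
tool_pos: [0.4481, -0.3495, 0.2641]
tcp_rot: [2.224, 2.213, -0.0]
wrist_force: [-0.4, 0.6, 0.1]
width: 0.994
grip_force: 0.0
```

>>> step_arm(targets=[[[0, 0, 0], [0, 0, 0], 85], [[0, 0, 0], [0, 0, 0], 85]])

```text
time: 6.17
tool_pos: [0.447, -0.3471, 0.2615]
tcp_rot: [-2.22, -2.214, 0.001]
wrist_force: [0.6, 0.4, -0.0]
width: 0.995
grip_force: 0.0
```

Run:
```python
from h import *
look("w3",[("blue_rod",.092),("yellow_rod",.092)])
```

```text
t 6.1667 tcp [ 0.447  -0.3471  0.2615] psi 89.84
blue_rod 0.77 [87, 110, 193, 220] [314.5, -324.0, 109.6, 19.1, 43.1]
yellow_rod 0.81 [440, 68, 522, 309] [560.3, -347.8, 185.3, 35.5, 89.8]
```

View pics/w3.png

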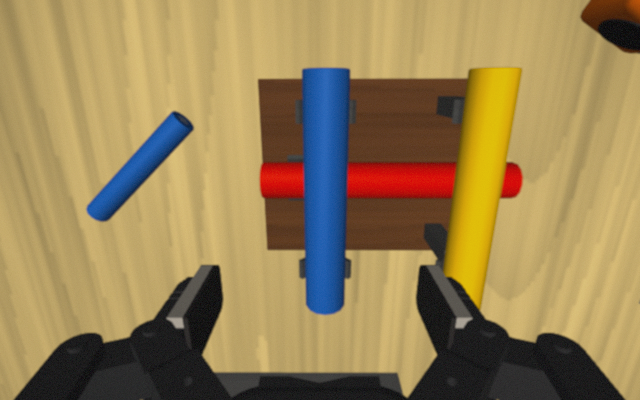

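The blue rod lies centred between the fingers at (326,190). I'll shift 3 mm across, go down 115 mm and close.

>>> step_arm(targets=[[[0, 0, 0], [1, 3, 35], 85], [[0, 0, 0], [0, 0, 35], 85], [[0, 0, 0], [0, 0, 28], 85], [[0, 0, 0], [0, 0, 17], 85], [[0, 0, 0], [0, 0, 0], 85]])

```text
time: 6.73
tool_pos: [0.4519, -0.3456, 0.1474]
tcp_rot: [-2.219, -2.219, 0.001]
wrist_force: [-0.1, 0.6, 0.2]
width: 0.997
grip_force: 0.0
```

>>> step_arm(grip_force=50, targets=[[[0, 0, 0], [0, 0, 0], 20], [[0, 0, 0], [0, 0, 0], 20], [[0, 0, 0], [0, 0, 0], 20], [[0, 0, 0], [0, 0, 0], 20], [[0, 0, 0], [0, 0, 0], 20]])

```text
time: 7.15
tool_pos: [0.4507, -0.347, 0.1514]
tcp_rot: [-2.218, -2.222, 0.007]
wrist_force: [-12.4, -0.8, 11.0]
width: 0.359
grip_force: 48.6
```

>>> step_arm(targets=[[[0, 0, 0], [0, 0, 0], 20], [[0, 0, 0], [0, 0, 0], 20], [[0, 0, 0], [0, 0, 0], 20], [[0, 0, 0], [0, 0, 0], 20]])

```text
time: 7.48
tool_pos: [0.4506, -0.347, 0.1514]
tcp_rot: [-2.219, -2.221, 0.006]
wrist_force: [-10.7, 0.7, 11.5]
width: 0.355
grip_force: 48.7
```

Gripped: opening about 30 mm at 49 N. Next I lift and carry it over to the parking cradle.

>>> step_arm(targets=[[[0, 0, 0], [0, 0, -10], 20], [[0, 0, 0], [0, 0, -30], 20], [[0, 0, 0], [0, 0, -40], 20], [[0, 0, 0], [0, 0, -40], 20], [[0, 0, 0], [0, 0, -40], 20]])

```text
time: 7.9
tool_pos: [0.4522, -0.3457, 0.3111]
tcp_rot: [2.221, 2.221, 0.001]
wrist_force: [0.2, -0.8, -2.4]
width: 0.359
grip_force: 49.9
```

>>> step_arm(targets=[[[0, 0, 0], [20, 1, 0], 20], [[0, 0, 0], [40, 2, 0], 20], [[0, 0, 0], [40, 2, 0], 20], [[0, 0, 0], [40, 2, 0], 20], [[0, 0, 0], [40, 2, 0], 20]])

```text
time: 8.32
tool_pos: [0.4612, -0.1645, 0.3099]
tcp_rot: [2.222, 2.219, 0.002]
wrist_force: [-0.0, -0.9, -1.2]
width: 0.354
grip_force: 50.2
```

>>> step_arm(targets=[[[0, 0, 0], [40, 2, 0], 20], [[0, 0, 0], [40, 2, 0], 20], [[0, 0, 0], [40, 2, 0], 20], [[0, 0, 0], [40, 2, 0], 20], [[0, 0, 0], [40, 2, 0], 20]])

```text
time: 8.73
tool_pos: [0.4711, 0.036, 0.31]
tcp_rot: [2.221, 2.22, 0.003]
wrist_force: [0.8, -0.1, -1.8]
width: 0.357
grip_force: 50.2
```

>>> step_arm(targets=[[[0, 0, 0], [40, 2, 0], 20], [[0, 0, 0], [40, 2, 0], 20], [[0, 0, 0], [40, 2, 0], 20], [[0, 0, 0], [40, 2, 0], 20], [[0, 0, 0], [40, 2, 0], 20]])

```text
time: 9.15
tool_pos: [0.481, 0.2362, 0.3099]
tcp_rot: [2.221, 2.222, 0.003]
wrist_force: [0.6, 0.1, -2.6]
width: 0.354
grip_force: 50.2
```

>>> step_arm(targets=[[[0, 0, 0], [40, 2, 0], 20], [[0, 0, 0], [40, 2, 0], 20], [[0, 0, 0], [30, 2, 0], 20], [[0, 0, 0], [10, 0, 0], 20], [[0, 0, 0], [0, 0, 0], 20]])

```text
time: 9.57
tool_pos: [0.487, 0.3567, 0.3093]
tcp_rot: [-2.217, -2.225, -0.002]
wrist_force: [-0.1, -0.4, -1.9]
width: 0.353
grip_force: 50.2
```

Run:
```python
from h import *
s,c,im=look("w4",[("parking",.008)]); print(s["width"],s["q"].round(2),-c["R"].T@c["t"])
```

```text
t 9.5667 tcp [0.487  0.3567 0.3093] psi 90.2
parking 0.78 [228, 78, 409, 249] [545.6, 358.6, 162.8, 58.6, -77.6]
0.35314634298665304 [0.59 0.13 1.76 0.   1.26 0.59] [0.48602192 0.43903318 0.37927187]
```

View pics/w4.png

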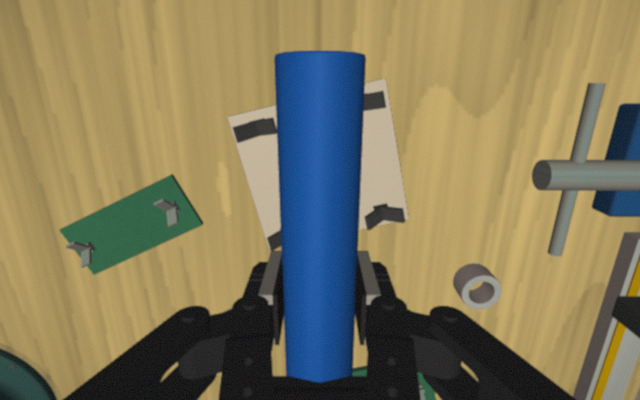

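The blue rod is held in the middle. The white cradle's corners show at (229,118), (385,80) and (407,216). The collar is at (477,287).

Run:
```python
from h import *
c=calibration("wrist"); P=back(c,[[229,118],[385,80],[407,216]],.008)[:,:2]
print(P.round(4), np.linalg.norm(P[0]-P[1]),np.linalg.norm(P[2]-P[1]))
print("ang",np.degrees(np.arctan2(*(P[1]-P[0])[::-1])),np.degrees(np.arctan2(*(P[1]-P[2])[::-1]))-90)
C=(P[0]+P[2])/2;print("centre",C)
# side white mask
for n in("side","scene"):
    c=calibration(n); im=read_camera(n)
    hsv=cv2.cvtColor(im,cv2.COLOR_RGB2HSV)
    x=dict(side=(140,285,285,395),scene=(355,160,445,222))[n]
    m=np.zeros(im.shape[:2],bool); m[x[1]:x[3],x[0]:x[2]]=((hsv[...,1]<45)&(hsv[...,2]>140))[x[1]:x[3],x[0]:x[2]]
    print(n,rect(c,big(cv2.erode(m.astype(np.uint8),np.ones((2,2)))),.008))
    hull=cv2.convexHull(np.argwhere(big(m))[:,::-1].astype(np.int32)); q=cv2.approxPolyDP(hull,6,True)[:,0]
    print(q.tolist(),back(c,q,.008)[:,:2].round(3).tolist())
```

```text
[[0.391  0.3994]
 [0.5535 0.4375]
 [0.5885 0.2882]] 0.16694521078526336 0.15336509304235077
ang 13.221763765539182 13.177756267827775
centre [0.48976819 0.34378544]
side [487.7, 350.2, 166.1, 156.3, 13.5]
[[279, 312], [254, 386], [162, 368], [197, 301]] [[0.427, 0.252], [0.39, 0.407], [0.551, 0.446], [0.588, 0.299]]
scene [496.6, 346.3, 162.0, 150.3, 13.5]
[[435, 194], [407, 213], [369, 191], [397, 174]] [[0.558, 0.436], [0.588, 0.29], [0.432, 0.255], [0.4, 0.402]]
```

>>> step_arm(targets=[[[0, 0, -0.115], [0, 0, 0], 20], [[0, 0, -0.114], [0, 0, 0], 20], [[0, 0, 0], [-5, -27, 0], 20], [[0, 0, 0], [-5, -27, 0], 20], [[0, 0, 0], [0, 0, 0], 20]])

```text
time: 10.18
tool_pos: [0.4334, 0.3283, 0.3079]
tcp_rot: [-1.954, -2.457, 0.008]
wrist_force: [-0.2, -0.4, -3.5]
width: 0.359
grip_force: 50.4
```

>>> step_arm(targets=[[[0, 0, 0], [0, 0, 40], 20], [[0, 0, 0], [0, 0, 40], 20], [[0, 0, 0], [0, 0, 30], 20], [[0, 0, 0], [0, 0, 20], 20], [[0, 0, 0], [0, 0, 0], 20]])

```text
time: 10.6
tool_pos: [0.4343, 0.3283, 0.1736]
tcp_rot: [-1.954, -2.457, 0.015]
wrist_force: [-1.1, -1.1, -3.0]
width: 0.354
grip_force: 50.3
```

Run:
```python
from h import *
s,c,im=look("w5",[("parking",.008)])
```

```text
t 10.6 tcp [0.4343 0.3283 0.1736] psi 103.01
parking 0.58 [358, 74, 552, 299] [520.8, 349.6, 168.5, 123.8, -77.0]
```

View pics/w5.png

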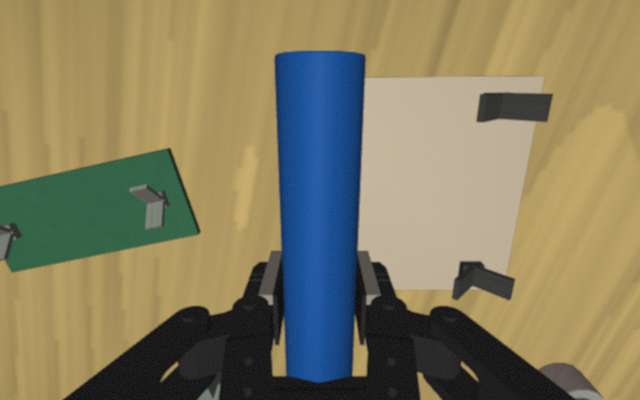

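The cradle's right side shows with corners at (543,77) and (510,290) and the +x posts at (513,106) and (485,280). The rod covers the -x posts.

Run:
```python
from h import *
c=calibration("wrist"); P=back(c,[[543,77],[510,290]],.008)[:,:2]
d=P[0]-P[1]; L=np.linalg.norm(d); a=np.arctan2(d[1],d[0]); ux=np.array([np.sin(a),-np.cos(a)])
C=P.mean(0)-.085*ux; print(L,np.degrees(a),C)
g=C-.055*ux; s=read_state(); M=rot(s).as_matrix(); print("groove",g,"tool shift mm",(M.T[:2,:2]@(g-s["tool_pos"][:2])*1000).round(1), "C0",((np.array([.490,.347])-.055*ux)))
```

```text
0.1636089047817972 105.65319513355294 [0.50122851 0.3454655 ]
groove [0.44826832 0.33062574] tool shift mm [-2.6 10.8] C0 [0.43703981 0.33216023]
```

Run:
```python
from h import *
c=calibration("wrist"); im=read_camera("wrist"); hsv=cv2.cvtColor(im,cv2.COLOR_RGB2HSV)
print(hsv[180,440],hsv[180,600],hsv[60,440])
m=(hsv[...,1]<70)&(hsv[...,2]>130); m[:,:368]=0; m=big(m)
hull=cv2.convexHull(np.argwhere(m)[:,::-1].astype(np.int32)); print(cv2.approxPolyDP(hull,5,True)[:,0].tolist())
def line(p):
    w=back(c,p,.008)[:,:2].astype(np.float32); v=cv2.fitLine(w,cv2.DIST_HUBER,0,.001,.001).ravel(); return v,np.degrees(np.arctan2(v[1],v[0]))
r=[[np.nonzero(m[y])[0].max()+.5,y] for y in range(130,255)]
t=[[x,np.nonzero(m[:,x])[0].min()-.5] for x in range(375,535)]
b=[[x,np.nonzero(m[:,x])[0].max()+.5] for x in range(395,450)]
for n,p in(("r",r),("t",t),("b",b)): print(n,line(p), p[0],p[-1])
```

```text
[ 18  53 194] [ 21 117 187] [ 22 115 175]
[[529, 80], [495, 273], [443, 287], [394, 287], [368, 252], [368, 81]]Traceback (most recent call last):
  File "<stdin>", line 9, in <module>
    return umr_minimum(a, axis, None, out, keepdims, initial, where)
ValueError: zero-size array to reduction operation minimum which has no identity
```

Run:
```python
from h import *
c=calibration("wrist"); im=read_camera("wrist"); hsv=cv2.cvtColor(im,cv2.COLOR_RGB2HSV)
print(hsv[180,500:560:4,1].tolist())
m=(hsv[...,1]<86)&(hsv[...,2]>110); m[:,:372]=0; m=big(m)
def line(p):
    w=back(c,p,.008)[:,:2].astype(np.float32); v=cv2.fitLine(w,cv2.DIST_HUBER,0,.001,.001).ravel(); return v,np.degrees(np.arctan2(v[1],v[0]))
r=[[np.nonzero(m[y])[0].max()+.5,y] for y in range(130,255)]
t=[[x,np.nonzero(m[:,x])[0].min()-.5] for x in range(375,525)]
b=[[x,np.nonzero(m[:,x])[0].max()+.5] for x in range(405,450)]
L=[]
for n,p in(("r",r),("t",t),("b",b)):
    v,a=line(p); L.append(v); print(n,v,a,p[0],p[-1])
a=np.radians(13.3); ux=np.array([np.cos(a),np.sin(a)]); uy=np.array([-ux[1],ux[0]])
cx=L[0][2:]@ux-.085; cy=(L[1][2:]@uy+L[2][2:]@uy)/2; print("len y",(L[1]-L[2])[2:]@uy,"C",cx*ux+cy*uy)
```

```text
[53, 51, 82, 116, 112, 112, 110, 111, 114, 117, 116, 115, 114, 116, 113]
r [ 0.23301893 -0.9724722   0.5718401   0.3670927 ] -76.52512 [np.float64(516.5), 130] [np.float64(495.5), 254]
t [0.97211844 0.23449028 0.5039088  0.432242  ] 13.561578 [375, np.float64(81.5)] [524, np.float64(80.5)]
b [0.9743686  0.22495756 0.53872806 0.2763342 ] 13.000381 [405, np.float64(287.5)] [449, np.float64(259.5)]
len y 0.15973634477361034 C [0.48931284 0.3467223 ]
```

The fit gives 159.7 mm for the 160 mm side, with the centre at (0.489,0.347) and yaw 13.3°. The shift is +5, +3 mm, then down 74.

>>> step_arm(targets=[[[0, 0, 0], [5, 3, 0], 20], [[0, 0, 0], [0, 0, 30], 20], [[0, 0, 0], [0, 0, 25], 20], [[0, 0, 0], [0, 0, 12], 20], [[0, 0, 0], [0, 0, 4], 20]])

```text
time: 11.22
tool_pos: [0.4381, 0.3371, 0.1065]
tcp_rot: [-1.952, -2.46, 0.004]
wrist_force: [-1.4, -0.2, -2.1]
width: 0.356
grip_force: 50.4
```

>>> step_arm(targets=[[[0, 0, 0], [0, 0, 2], 20], [[0, 0, 0], [0, 0, 0], 20]])

```text
time: 11.38
tool_pos: [0.4396, 0.3381, 0.1068]
tcp_rot: [1.953, 2.46, 0.002]
wrist_force: [-0.1, -0.4, -1.8]
width: 0.355
grip_force: 50.4
```

>>> step_arm(targets=[[[0, 0, 0], [-3, -3, 3], 20], [[0, 0, 0], [0, 0, 3], 20], [[0, 0, 0], [0, 0, 0], 20]])

```text
time: 11.63
tool_pos: [0.4367, 0.3338, 0.1002]
tcp_rot: [1.953, 2.46, 0.001]
wrist_force: [-0.0, -0.0, -2.4]
width: 0.356
grip_force: 50.4
```

Run:
```python
from h import *
for i in range(4):
    s=read_state(); print(s["tool_pos"].round(4),s["wrist_force"].round(1)); read_camera("side")
```

```text
[0.4367 0.3338 0.1002] [-0.  -0.  -2.4]
[0.4368 0.3338 0.1003] [-0.4 -0.1 -1.8]
[0.4368 0.3339 0.1003] [-0.3 -0.1 -1.9]
[0.4368 0.334  0.1003] [ 0.1  1.1 -1.7]
```

>>> step_arm(targets=[[[0, 0, 0], [0, 0, 2], 20], [[0, 0, 0], [0, 0, 0], 20], [[0, 0, 0], [0, 0, 0], 20]])

```text
time: 12.08
tool_pos: [0.4372, 0.3341, 0.0996]
tcp_rot: [1.952, 2.461, 0.001]
wrist_force: [-3.2, -3.0, 8.5]
width: 0.359
grip_force: 51.5
```

>>> step_arm(targets=[[[0, 0, 0], [0, 0, 2], 20], [[0, 0, 0], [0, 0, 0], 20], [[0, 0, 0], [0, 0, 0], 20]])

```text
time: 12.33
tool_pos: [0.4372, 0.3342, 0.0995]
tcp_rot: [1.952, 2.461, 0.0]
wrist_force: [-8.4, -5.8, 22.1]
width: 0.357
grip_force: 52.9
```

Seated with the force up at z 0.0995, as predicted. I'll release, rise and go back for the yellow rod.

>>> step_arm(targets=[[[0, 0, 0], [0, 0, -2], 85], [[0, 0, 0], [0, 0, 0], 85], [[0, 0, 0], [0, 0, 0], 85], [[0, 0, 0], [0, 0, 0], 85], [[0, 0, 0], [0, 0, 0], 85]])

```text
time: 12.75
tool_pos: [0.4366, 0.3338, 0.0976]
tcp_rot: [-1.953, -2.461, 0.001]
wrist_force: [0.6, -0.6, 0.2]
width: 0.991
grip_force: 0.0
```

>>> step_arm(targets=[[[0, 0, 0], [0, 0, 0], 85], [[0, 0, 0], [0, 0, 0], 85], [[0, 0, 0], [0, 0, -20], 85], [[0, 0, 0], [0, 0, -40], 85], [[0, 0, 0], [0, 0, -40], 85]])

```text
time: 13.17
tool_pos: [0.4351, 0.3327, 0.1965]
tcp_rot: [-1.952, -2.459, 0.009]
wrist_force: [1.3, 0.1, 0.3]
width: 0.996
grip_force: 0.0
```

>>> step_arm(targets=[[[0, 0, 0.116], [0, 0, -40], 85], [[0, 0, 0.116], [0, 0, -40], 85], [[0, 0, 0], [0, 0, -20], 85], [[0, 0, 0], [0, 0, 0], 85]])

```text
time: 13.5
tool_pos: [0.4392, 0.3357, 0.3051]
tcp_rot: [2.223, 2.217, 0.019]
wrist_force: [0.9, 0.1, 0.8]
width: 0.992
grip_force: 0.0
```

Run:
```python
from h import *
s,c,im=look("w6",[("blue_rod",.04)]); print(s["width"])
a=np.radians(13.3);R=np.array([[np.cos(a),-np.sin(a)],[np.sin(a),np.cos(a)]]);C=np.array([.4893,.3467])
for d in cut_out("wrist","blue_rod"):
    ys,xs=np.nonzero(big(d["region"])); W=(back(c,np.c_[xs,ys],.04)[:,:2]-C)@R; print(W.min(0),W.max(0))
cam=-c["R"].T@c["t"]; print("cam in parking",(cam[:2]-C)@R,cam[2])
```

```text
t 13.5 tcp [0.4392 0.3357 0.3051] psi 89.83
blue_rod 0.75 [272, 77, 349, 257] [437.0, 331.8, 187.9, 32.1, -76.5]
0.9920368931398638
[-0.07066904 -0.0963986 ] [-0.03797288  0.09151587]
cam in parking [-0.03350408  0.08083022] 0.37556933547429944
```

View pics/w6.png

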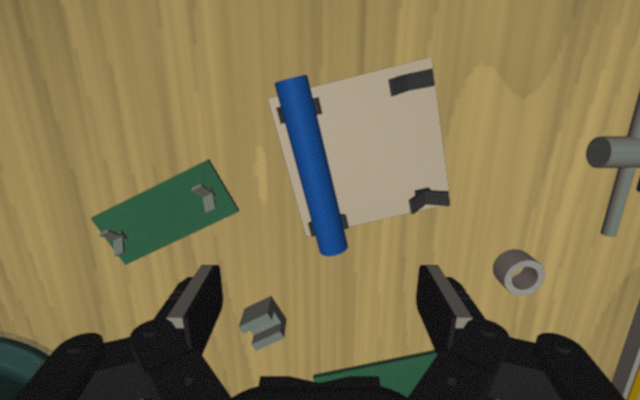

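The blue rod lies in the left groove at (312,166), between its posts, centred to about 2 mm. Next is the yellow rod.

>>> step_arm(targets=[[[0, 0, 0], [-20, 3, 0], 85], [[0, 0, 0], [-40, 7, 0], 85], [[0, 0, 0], [-40, 7, 0], 85], [[0, 0, 0], [-40, 7, 0], 85], [[0, 0, 0], [-40, 7, 0], 85]])

```text
time: 14.07
tool_pos: [0.4657, 0.152, 0.2949]
tcp_rot: [-2.222, -2.218, 0.007]
wrist_force: [0.5, 0.6, 0.1]
width: 0.998
grip_force: 0.0
```

>>> step_arm(targets=[[[0, 0, 0], [-40, 7, 0], 85], [[0, 0, 0], [-40, 7, 0], 85], [[0, 0, 0], [-40, 7, 0], 85], [[0, 0, 0], [-40, 7, 0], 85], [[0, 0, 0], [-40, 7, 0], 85]])

```text
time: 14.48
tool_pos: [0.5, -0.0481, 0.295]
tcp_rot: [-2.222, -2.215, 0.004]
wrist_force: [0.5, -0.5, 0.6]
width: 0.998
grip_force: 0.0
```

>>> step_arm(targets=[[[0, 0, 0], [-40, 7, 0], 85], [[0, 0, 0], [-40, 7, 0], 85], [[0, 0, 0], [-40, 8, 0], 85], [[0, 0, 0], [-40, 8, 0], 85], [[0, 0, 0], [-40, 8, 0], 85]])

```text
time: 14.9
tool_pos: [0.5376, -0.248, 0.2945]
tcp_rot: [-2.221, -2.214, 0.002]
wrist_force: [0.5, 0.5, -0.5]
width: 0.994
grip_force: 0.0
```

>>> step_arm(targets=[[[0, 0, 0], [-40, 6, 0], 85], [[0, 0, 0], [-40, 6, 0], 85], [[0, 0, 0], [-20, 3, 0], 85], [[0, 0, 0], [0, 0, 0], 85], [[0, 0, 0], [0, 0, 0], 85]])

```text
time: 15.32
tool_pos: [0.5524, -0.347, 0.2943]
tcp_rot: [-2.223, -2.212, 0.001]
wrist_force: [0.8, 0.3, -0.2]
width: 0.998
grip_force: 0.0
```

Run:
```python
from h import *
s,c,im=look("w7",[("yellow_rod",.092),("red_rod",.04)]); print(s["q"],-c["R"].T@c["t"])
```

```text
t 15.3167 tcp [ 0.5524 -0.347   0.2943] psi 89.7
yellow_rod 0.84 [308, 70, 353, 293] [559.9, -350.4, 189.7, 33.2, 90.0]
red_rod 0.86 [152, 152, 390, 187] [465.0, -346.2, 153.1, 33.0, -0.2]
[-5.99195043e-01  2.30378986e-01  1.66308867e+00  4.33887898e-04
  1.25393887e+00 -5.94136527e-01] [ 0.55246694 -0.26476691  0.36443809]
```

>>> step_arm(targets=[[[0, 0, -0.005], [1, 8, 0], 85], [[0, 0, 0], [0, 0, 38], 85], [[0, 0, 0], [0, 0, 38], 85], [[0, 0, 0], [0, 0, 34], 85], [[0, 0, 0], [0, 0, 24], 85]])

```text
time: 15.88
tool_pos: [0.561, -0.343, 0.1607]
tcp_rot: [-2.215, -2.224, 0.001]
wrist_force: [-0.4, -0.2, -0.4]
width: 0.997
grip_force: 0.0
```

>>> step_arm(grip_force=50, targets=[[[0, 0, 0], [0, 0, 14], 85], [[0, 0, 0], [0, 0, 0], 85], [[0, 0, 0], [0, 0, 0], 20], [[0, 0, 0], [0, 0, 0], 20], [[0, 0, 0], [0, 0, 0], 20]])

```text
time: 16.3
tool_pos: [0.5633, -0.3463, 0.1529]
tcp_rot: [2.215, 2.221, 0.002]
wrist_force: [-0.6, -0.0, 0.1]
width: 0.602
grip_force: 0.0
```

>>> step_arm(targets=[[[0, 0, 0], [0, 0, 0], 20], [[0, 0, 0], [0, 0, 0], 20], [[0, 0, 0], [0, 0, 0], 20], [[0, 0, 0], [0, 0, 0], 20]])

```text
time: 16.63
tool_pos: [0.5605, -0.3463, 0.1525]
tcp_rot: [-2.219, -2.223, 0.003]
wrist_force: [-8.2, 1.2, 9.0]
width: 0.354
grip_force: 48.9
```

>>> step_arm(targets=[[[0, 0, 0], [0, 0, -10], 20], [[0, 0, 0], [0, 0, -30], 20], [[0, 0, 0], [0, 0, -40], 20], [[0, 0, 0], [0, 0, -40], 20], [[0, 0, 0], [0, 0, -30], 20]])

```text
time: 17.05
tool_pos: [0.5624, -0.3459, 0.3045]
tcp_rot: [2.216, 2.22, 0.002]
wrist_force: [1.2, -1.0, -1.2]
width: 0.355
grip_force: 49.9
```

>>> step_arm(targets=[[[0, 0, 0], [20, 0, 0], 20], [[0, 0, 0], [40, -1, 0], 20], [[0, 0, 0], [40, -1, 0], 20], [[0, 0, 0], [40, -1, 0], 20], [[0, 0, 0], [40, -1, 0], 20]])

```text
time: 17.47
tool_pos: [0.557, -0.164, 0.3009]
tcp_rot: [2.22, 2.222, 0.002]
wrist_force: [0.6, -0.0, -2.5]
width: 0.355
grip_force: 50.1
```

>>> step_arm(targets=[[[0, 0, 0], [40, -1, 0], 20], [[0, 0, 0], [40, -1, 0], 20], [[0, 0, 0], [40, -1, 0], 20], [[0, 0, 0], [40, -1, 0], 20], [[0, 0, 0], [40, -1, 0], 20]])

```text
time: 17.88
tool_pos: [0.5516, 0.0364, 0.301]
tcp_rot: [2.219, 2.222, 0.003]
wrist_force: [0.8, -0.7, -1.1]
width: 0.353
grip_force: 50.1
```

>>> step_arm(targets=[[[0, 0, 0], [40, -1, 0], 20], [[0, 0, 0], [40, -1, 0], 20], [[0, 0, 0], [40, -1, 0], 20], [[0, 0, 0], [40, -1, 0], 20], [[0, 0, 0], [40, -1, 0], 20]])

```text
time: 18.3
tool_pos: [0.5461, 0.2366, 0.301]
tcp_rot: [2.219, 2.223, 0.003]
wrist_force: [0.7, 0.0, -1.7]
width: 0.357
grip_force: 50.1
```

>>> step_arm(targets=[[[0, 0, 0], [40, -1, 0], 20], [[0, 0, 0], [40, -1, 0], 20], [[0, 0, 0], [20, -1, 0], 20], [[0, 0, -0.115], [0, 0, 0], 20], [[0, 0, -0.115], [0, 0, 0], 20]])

```text
time: 18.72
tool_pos: [0.5428, 0.3367, 0.3005]
tcp_rot: [-1.939, -2.472, -0.002]
wrist_force: [0.1, 1.1, -2.1]
width: 0.352
grip_force: 50.1
```

>>> step_arm(targets=[[[0, 0, 0], [0, 0, 0], 20], [[0, 0, 0], [0, 0, 0], 20], [[0, 0, 0], [0, 0, 0], 20]])

```text
time: 18.97
tool_pos: [0.5433, 0.3342, 0.3003]
tcp_rot: [1.953, 2.46, 0.001]
wrist_force: [0.7, -0.3, -1.9]
width: 0.358
grip_force: 50.1
```

```bash
cat >> h.py <<'E'
def shift(g,psi):
    s=read_state(); M=rot(s).as_matrix(); p=np.degrees(np.arctan2(M[1,0],M[0,0]))
    d=np.r_[np.array(g)-s["tool_pos"]]
    print("tcp",s["tool_pos"].round(4),"tool shift mm",(M.T@d*1000).round(1),"az",round(np.radians(-(psi-p)),3),"rv",(rot(s).inv()*Ro.from_euler("ZX",[np.radians(psi),np.pi])).as_rotvec().round(4))
E
python3 - <<'E'
from h import *
shift([.5428,.3594,.101],103.3)
E
```

```text
tcp [0.5433 0.3342 0.3003] tool shift mm [ 24.6   5.1 199.3] az -0.003 rv [ 0.0006 -0.0003 -0.0033]
```

>>> step_arm(targets=[[[0, 0, -0.003], [25, 5, 0], 20], [[0, 0, 0], [0, 0, 40], 20], [[0, 0, 0], [0, 0, 40], 20], [[0, 0, 0], [0, 0, 40], 20], [[0, 0, 0], [0, 0, 30], 20]])

```text
time: 19.38
tool_pos: [0.5413, 0.3588, 0.1469]
tcp_rot: [-1.949, -2.463, 0.004]
wrist_force: [0.5, -0.2, -3.5]
width: 0.355
grip_force: 50.1
```

>>> step_arm(targets=[[[0, 0, 0], [0, 0, 15], 20], [[0, 0, 0], [0, 0, 0], 20], [[0, 0, 0], [0, 0, 0], 20], [[0, 0, 0], [0, 0, 0], 20]])

```text
time: 19.72
tool_pos: [0.5437, 0.3603, 0.1369]
tcp_rot: [1.947, 2.464, 0.005]
wrist_force: [0.6, 0.6, -1.6]
width: 0.355
grip_force: 50.1
```

Run:
```python
from h import *
shift([.5428,.3594,.101],103.3)
```

```text
tcp [0.5437 0.3603 0.1369] tool shift mm [-0.7 -1.2 35.9] az 0.001 rv [ 0.0031 -0.001   0.0014]
```

>>> step_arm(targets=[[[0, 0, 0], [-1, -1, 18], 20], [[0, 0, 0], [0, 0, 12], 20], [[0, 0, 0], [0, 0, 5], 20], [[0, 0, 0], [0, 0, 0], 20], [[0, 0, 0], [0, 0, 0], 20]])

```text
time: 20.13
tool_pos: [0.543, 0.3593, 0.1014]
tcp_rot: [1.945, 2.465, 0.005]
wrist_force: [2.9, 0.7, -1.4]
width: 0.355
grip_force: 50.1
```

>>> step_arm(targets=[[[0, 0, 0], [0, 0, 2], 20], [[0, 0, 0], [0, 0, 0], 20], [[0, 0, 0], [0, 0, 0], 20]])

```text
time: 20.38
tool_pos: [0.5437, 0.3596, 0.1006]
tcp_rot: [1.944, 2.465, 0.007]
wrist_force: [2.5, -1.0, 4.8]
width: 0.352
grip_force: 50.8
```

>>> step_arm(targets=[[[0, 0, 0], [0, 0, -1], 85], [[0, 0, 0], [0, 0, 0], 85], [[0, 0, 0], [0, 0, 0], 85], [[0, 0, 0], [0, 0, 0], 85], [[0, 0, 0], [0, 0, 0], 85]])

```text
time: 20.8
tool_pos: [0.541, 0.3585, 0.0983]
tcp_rot: [-1.945, -2.466, 0.002]
wrist_force: [0.6, 0.8, 0.9]
width: 0.994
grip_force: 0.0
```

>>> step_arm(targets=[[[0, 0, 0], [0, 0, 0], 85], [[0, 0, 0], [0, 0, -20], 85], [[0, 0, 0], [0, 0, -40], 85], [[0, 0, 0], [0, 0, -40], 85], [[0, 0, 0], [0, 0, -40], 85]])

```text
time: 21.22
tool_pos: [0.5409, 0.3583, 0.2393]
tcp_rot: [-1.945, -2.466, 0.004]
wrist_force: [0.5, 0.2, 0.4]
width: 0.994
grip_force: 0.0
```

>>> step_arm(targets=[[[0, 0, 0], [0, 0, -40], 85], [[0, 0, 0], [0, 0, -20], 85], [[0, 0, 0], [0, 0, 0], 85], [[0, 0, 0], [0, 0, 0], 85]])

```text
time: 21.55
tool_pos: [0.5423, 0.3592, 0.3012]
tcp_rot: [1.945, 2.465, 0.006]
wrist_force: [-0.6, -0.5, -1.0]
width: 0.996
grip_force: 0.0
```

```bash
cat >> h.py <<'E'
def parked():
    c=calibration("wrist"); read_camera("wrist")
    a=np.radians(13.3);R=np.array([[np.cos(a),-np.sin(a)],[np.sin(a),np.cos(a)]]);C=np.array([.4893,.3467]); cam=-c["R"].T@c["t"]
    print("cam",(cam[:2]-C)@R)
    for q in("blue_rod","yellow_rod"):
        for d in cut_out("wrist",q)[:1]:
            ys,xs=np.nonzero(big(d["region"])); W=(back(c,np.c_[xs,ys],.04)[:,:2]-C)@R; print(q,W.min(0).round(4),W.max(0).round(4))
E
python3 - <<'E'
from h import *
look("w8",[]); parked()
E
```

```text
t 21.55 tcp [0.5423 0.3592 0.3012] psi 103.46
cam [0.05248065 0.08223506]
blue_rod [-0.0713 -0.0963] [-0.0375  0.0911]
yellow_rod [ 0.0395 -0.0959] [0.0718 0.0913]
```

View pics/w8.png

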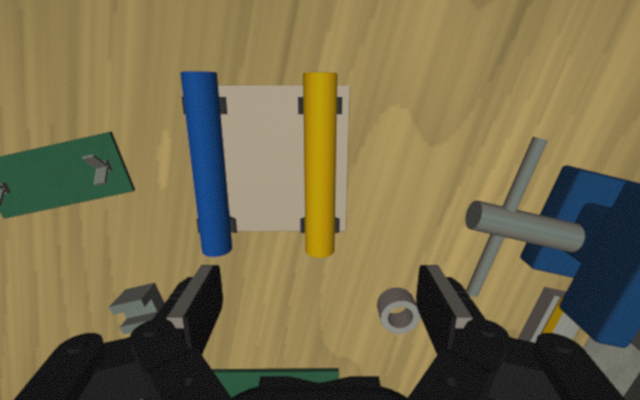

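Both rods lie in the white cradle's grooves, blue at (206,163) and yellow at (320,163), with both centred within 3 mm. Next I pass over the green cradle and measure it.

>>> step_arm(targets=[[[0, 0, 0], [-38, -9, 0], 85], [[0, 0, 0], [-38, -9, 0], 85], [[0, 0, 0], [-38, -9, 0], 85], [[0, 0, 0], [-38, -9, 0], 85], [[0, 0, 0], [-38, -9, 0], 85]])

```text
time: 22.17
tool_pos: [0.5409, 0.1617, 0.2966]
tcp_rot: [-1.943, -2.466, 0.005]
wrist_force: [0.2, 0.3, 0.6]
width: 0.997
grip_force: 0.0
```

>>> step_arm(targets=[[[0, 0, 0], [-38, -9, 0], 85], [[0, 0, 0], [-38, -9, 0], 85], [[0, 0, 0], [-38, -9, 0], 85], [[0, 0, 0], [0, 0, 0], 85], [[0, 0, 0], [0, 0, 0], 85]])

```text
time: 22.58
tool_pos: [0.5416, 0.0443, 0.297]
tcp_rot: [-1.949, -2.46, 0.003]
wrist_force: [-0.8, -0.1, -0.6]
width: 0.996
grip_force: 0.0
```

Run:
```python
from h import *
s,c,im=look("w9",[("saw_cradle",.008)])
h=cv2.cvtColor(im,cv2.COLOR_RGB2HSV); m=(h[...,0]>60)&(h[...,0]<95)&(h[...,1]>80)
n,l,st,ce=cv2.connectedComponentsWithStats(m.astype(np.uint8))
for i in range(1,n):
    if st[i,4]>400: print(st[i],rect(c,l==i,.008))
```

```text
t 22.5833 tcp [0.5416 0.0443 0.297 ] psi 103.22
saw_cradle 0.8 [221, 145, 416, 228] [544.5, 17.9, 209.6, 92.1, 13.8]
[  219   146   197    79 13221] [543.9, 18.5, 206.9, 88.0, 13.8]
```

View pics/w9.png

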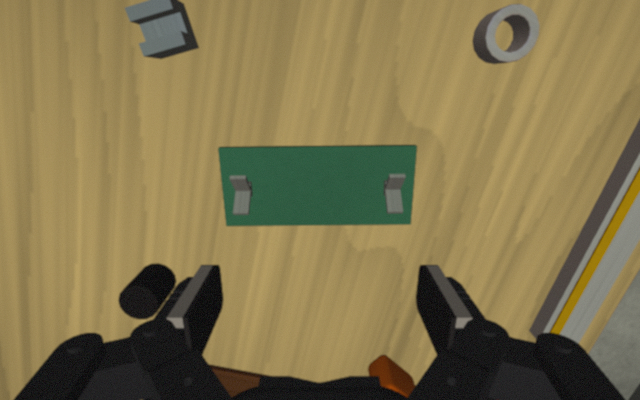

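The green cradle is at (318,185) and measures 208x90 mm, with its centre at (0.544,0.018) and angle 13.7°. I turn the tool and go to the red rod.

>>> step_arm(targets=[[[0, 0, 0.12], [0, 0, 0], 85], [[0, 0, 0.12], [0, 0, 0], 85], [[0, 0, 0.12], [0, 0, 0], 85], [[0, 0, 0.12], [0, 0, 0], 85], [[0, 0, 0.12], [0, 0, 0], 85]])

```text
time: 23.1
tool_pos: [0.5421, 0.0483, 0.2981]
tcp_rot: [-2.59, -1.777, 0.001]
wrist_force: [0.1, -0.4, 0.5]
width: 0.994
grip_force: 0.0
```

>>> step_arm(targets=[[[0, 0, 0.12], [0, 0, 0], 85], [[0, 0, 0.12], [0, 0, 0], 85], [[0, 0, 0.12], [0, 0, 0], 85], [[0, 0, 0.12], [0, 0, 0], 85], [[0, 0, 0.12], [0, 0, 0], 85]])

```text
time: 23.52
tool_pos: [0.5421, 0.0484, 0.2981]
tcp_rot: [-2.999, -0.932, 0.002]
wrist_force: [0.2, -0.2, -0.2]
width: 0.996
grip_force: 0.0
```

>>> step_arm(targets=[[[0, 0, 0.12], [0, 0, 0], 85], [[0, 0, 0.12], [0, 0, 0], 85], [[0, 0, 0.12], [0, 0, 0], 85], [[0, 0, 0.12], [0, 0, 0], 85], [[0, 0, 0.12], [0, 0, 0], 85]])

```text
time: 23.93
tool_pos: [0.5421, 0.0484, 0.2981]
tcp_rot: [-3.141, -0.004, 0.002]
wrist_force: [-0.7, -0.4, 0.5]
width: 0.997
grip_force: 0.0
```

>>> step_arm(targets=[[[0, 0, 0], [-4, 39, 0], 85], [[0, 0, 0], [-4, 39, 0], 85], [[0, 0, 0], [-4, 39, 0], 85], [[0, 0, 0], [-4, 39, 0], 85], [[0, 0, 0], [-4, 39, 0], 85]])

```text
time: 24.35
tool_pos: [0.5237, -0.1483, 0.2983]
tcp_rot: [-3.141, -0.015, 0.001]
wrist_force: [1.3, -0.0, 0.3]
width: 0.993
grip_force: 0.0
```

>>> step_arm(targets=[[[0, 0, 0], [-4, 39, 0], 85], [[0, 0, 0], [-4, 39, 0], 85], [[0, 0, 0], [-4, 39, 0], 85], [[0, 0, 0], [-4, 39, 0], 85], [[0, 0, 0], [-4, 39, 0], 85]])

```text
time: 24.77
tool_pos: [0.5053, -0.3439, 0.2982]
tcp_rot: [-3.14, -0.013, 0.001]
wrist_force: [0.5, -0.4, -0.6]
width: 0.995
grip_force: 0.0
```

>>> step_arm(targets=[[[0, 0, 0], [0, 0, 0], 85], [[0, 0, 0], [0, 0, 0], 85]])

```text
time: 24.93
tool_pos: [0.5052, -0.3443, 0.2978]
tcp_rot: [-3.14, -0.007, 0.002]
wrist_force: [0.4, 0.8, -0.0]
width: 0.995
grip_force: 0.0
```

Run:
```python
from h import *
s,c,im=look("w10",[("red_rod",.04),("rack",.008)]); print(-c["R"].T@c["t"]); shift([.505,-.346,.0945],0)
```

```text
t 24.9333 tcp [ 0.5052 -0.3443  0.2978] psi 0.27
red_rod 0.79 [305, 44, 341, 279] [500.7, -346.2, 230.0, 32.0, -0.0]
rack 0.85 [235, 46, 412, 262] [502.2, -293.4, 235.3, 73.0, -0.1]
[ 0.58719324 -0.3441458   0.36761719]
tcp [ 0.5053 -0.3419  0.2982] tool shift mm [-2.000e-01  4.400e+00  2.037e+02] az 0.008 rv [-0.0014  0.0008  0.008 ]
```

View pics/w10.png

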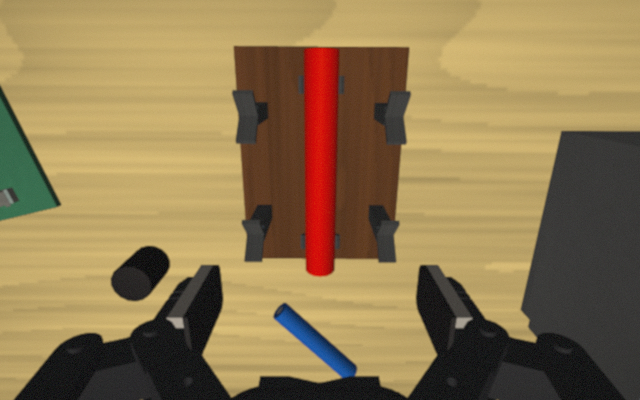

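The red rod lies free at (321,160), its centre at (0.505,-0.346) and 220 mm long. I'll grip it at TCP height 0.098, so the gripper's body clears the tall posts.

>>> step_arm(targets=[[[0, 0, 0.005], [0, 3, 0], 85], [[0, 0, 0], [0, 0, 40], 85], [[0, 0, 0], [0, 0, 40], 85], [[0, 0, 0], [0, 0, 40], 85], [[0, 0, 0], [0, 0, 30], 85]])

```text
time: 25.5
tool_pos: [0.5041, -0.3447, 0.1461]
tcp_rot: [-3.14, -0.004, 0.003]
wrist_force: [-0.6, -0.0, -0.5]
width: 0.992
grip_force: 0.0
```

>>> step_arm(targets=[[[0, 0, 0], [0, 0, 20], 85], [[0, 0, 0], [0, 0, 0], 85], [[0, 0, 0], [0, 0, 0], 85], [[0, 0, 0], [0, 0, 0], 85]])

```text
time: 25.83
tool_pos: [0.506, -0.3469, 0.1307]
tcp_rot: [3.14, 0.003, 0.003]
wrist_force: [0.6, 0.1, 1.4]
width: 0.996
grip_force: 0.0
```

Run:
```python
from h import *
shift([.505,-.346,.098],0)
```

```text
tcp [ 0.506  -0.3469  0.1307] tool shift mm [-1.  -1.  32.7] az 0.002 rv [ 0.0015 -0.0021  0.0019]
```

>>> step_arm(grip_force=60, targets=[[[0, 0, 0], [-1, -1, 17], 85], [[0, 0, 0], [0, 0, 15], 85], [[0, 0, 0], [0, 0, 0], 85], [[0, 0, 0], [0, 0, 0], 20], [[0, 0, 0], [0, 0, 0], 20]])

```text
time: 26.25
tool_pos: [0.5049, -0.3467, 0.0992]
tcp_rot: [3.139, 0.001, 0.005]
wrist_force: [0.2, -0.2, -0.0]
width: 0.744
grip_force: 0.0
```

>>> step_arm(targets=[[[0, 0, 0], [0, 0, 0], 20], [[0, 0, 0], [0, 0, 0], 20], [[0, 0, 0], [0, 0, 0], 20], [[0, 0, 0], [0, 0, 0], 20], [[0, 0, 0], [0, 0, 0], 20]])

```text
time: 26.67
tool_pos: [0.5045, -0.3454, 0.0987]
tcp_rot: [-3.141, 0.0, -0.002]
wrist_force: [-0.5, 5.0, 7.5]
width: 0.355
grip_force: 58.9
```

>>> step_arm(targets=[[[0, 0, 0], [0, 0, -10], 20], [[0, 0, 0], [0, 0, -35], 20], [[0, 0, 0], [0, 0, -40], 20], [[0, 0, 0], [0, 0, -40], 20], [[0, 0, 0], [0, 0, -40], 20]])

```text
time: 27.08
tool_pos: [0.5029, -0.3456, 0.2632]
tcp_rot: [-3.141, -0.001, 0.002]
wrist_force: [0.6, -0.6, -3.1]
width: 0.355
grip_force: 60.1
```

>>> step_arm(targets=[[[0, 0, 0], [2, -18, 0], 20], [[0, 0, 0], [4, -38, 0], 20], [[0, 0, 0], [4, -38, 0], 20], [[0, 0, 0], [4, -38, 0], 20], [[0, 0, 0], [4, -38, 0], 20]])

```text
time: 27.5
tool_pos: [0.5208, -0.1746, 0.2621]
tcp_rot: [3.141, -0.001, -0.0]
wrist_force: [0.3, -0.2, -2.7]
width: 0.354
grip_force: 60.2
```

>>> step_arm(targets=[[[0, 0, 0], [4, -38, 0], 20], [[0, 0, 0], [4, -38, 0], 20], [[0, 0, 0], [4, -38, 0], 20], [[0, 0, 0], [4, -38, 0], 20], [[0, 0, 0], [4, -38, 0], 20]])

```text
time: 27.92
tool_pos: [0.5408, 0.0157, 0.2621]
tcp_rot: [3.141, 0.001, -0.0]
wrist_force: [-0.2, 0.7, -3.3]
width: 0.353
grip_force: 60.2
```

>>> step_arm(targets=[[[0, 0, -0.12], [0, 0, 0], 20], [[0, 0, -0.119], [0, 0, 0], 20], [[0, 0, 0], [0, 0, 0], 20], [[0, 0, 0], [0, 0, 0], 20], [[0, 0, 0], [0, 0, 0], 20]])

```text
time: 28.33
tool_pos: [0.5412, 0.0137, 0.2619]
tcp_rot: [3.12, 0.37, -0.0]
wrist_force: [-1.1, -0.2, -2.7]
width: 0.354
grip_force: 60.5
```

Run:
```python
from h import *
shift([.5437,.0182,.099],13.7); print(read_state()["width"])
```

```text
tcp [0.5412 0.0137 0.2619] tool shift mm [  3.6  -3.8 162.9] az -0.003 rv [ 0.0001  0.0002 -0.0028]
0.35351399713228904
```

>>> step_arm(targets=[[[0, 0, 0], [4, -4, 0], 20], [[0, 0, 0], [0, 0, 40], 20], [[0, 0, 0], [0, 0, 40], 20], [[0, 0, 0], [0, 0, 30], 20], [[0, 0, 0], [0, 0, 15], 20]])

```text
time: 28.75
tool_pos: [0.5414, 0.0186, 0.1323]
tcp_rot: [-3.118, -0.371, 0.011]
wrist_force: [-1.7, -0.2, -3.7]
width: 0.355
grip_force: 60.5
```

>>> step_arm(targets=[[[0, 0, 0], [0, 0, 10], 20], [[0, 0, 0], [0, 0, 0], 20], [[0, 0, 0], [0, 0, 0], 20], [[0, 0, 0], [0, 0, 0], 20]])

```text
time: 29.08
tool_pos: [0.5459, 0.0188, 0.1286]
tcp_rot: [3.119, 0.375, 0.005]
wrist_force: [0.4, -0.1, -2.4]
width: 0.352
grip_force: 60.5
```

Run:
```python
from h import *
shift([.5437,.0182,.099],13.7); print(read_state()["wrist_force"])
```

```text
tcp [0.5459 0.0188 0.1286] tool shift mm [-2.4  0.  29.6] az -0.0 rv [ 0.0008 -0.0032 -0.0001]
[ 0.44432494 -0.06485808 -2.40368061]
```

>>> step_arm(targets=[[[0, 0, 0], [-2, 0, 14], 20], [[0, 0, 0], [0, 0, 10], 20], [[0, 0, 0], [0, 0, 4], 20], [[0, 0, 0], [0, 0, 0], 20], [[0, 0, 0], [0, 0, 0], 20]])

```text
time: 29.5
tool_pos: [0.543, 0.0182, 0.0995]
tcp_rot: [3.118, 0.376, 0.002]
wrist_force: [1.0, -1.8, -2.5]
width: 0.352
grip_force: 60.7
```

>>> step_arm(targets=[[[0, 0, 0], [0, 0, 2], 20], [[0, 0, 0], [0, 0, 0], 20], [[0, 0, 0], [0, 0, 0], 20]])

```text
time: 29.75
tool_pos: [0.5436, 0.0177, 0.0987]
tcp_rot: [3.117, 0.377, 0.004]
wrist_force: [-1.2, -5.0, 4.9]
width: 0.35
grip_force: 61.4
```

Seated at 0.0987, as predicted. I'll release, rise and check.

>>> step_arm(targets=[[[0, 0, 0], [0, 0, -1], 85], [[0, 0, 0], [0, 0, 0], 85], [[0, 0, 0], [0, 0, 0], 85], [[0, 0, 0], [0, 0, 0], 85], [[0, 0, 0], [0, 0, 0], 85]])

```text
time: 30.17
tool_pos: [0.5423, 0.0187, 0.0978]
tcp_rot: [-3.119, -0.376, 0.0]
wrist_force: [0.7, -0.2, -0.4]
width: 0.994
grip_force: 0.0
```

>>> step_arm(targets=[[[0, 0, 0], [0, 0, 0], 85], [[0, 0, 0], [0, 0, -20], 85], [[0, 0, 0], [0, 0, -40], 85], [[0, 0, 0], [0, 0, -40], 85], [[0, 0, 0], [0, 0, -40], 85]])

```text
time: 30.58
tool_pos: [0.5415, 0.0186, 0.2386]
tcp_rot: [-3.119, -0.376, 0.003]
wrist_force: [1.4, -0.7, 0.1]
width: 0.994
grip_force: 0.0
```

>>> step_arm(targets=[[[0, 0, 0], [0, 0, -40], 85], [[0, 0, 0], [0, 0, -20], 85], [[0, 0, 0], [0, 0, 0], 85], [[0, 0, 0], [0, 0, 0], 85]])

```text
time: 30.92
tool_pos: [0.5432, 0.0185, 0.2998]
tcp_rot: [3.119, 0.376, 0.006]
wrist_force: [-0.7, -0.4, -0.8]
width: 0.995
grip_force: 0.0
```

Run:
```python
from h import *
s,c,im=look("w11",[("red_rod",.04)])
a=np.radians(13.7);R=np.array([[np.cos(a),-np.sin(a)],[np.sin(a),np.cos(a)]]);C=np.array([.544,.0182]); cam=-c["R"].T@c["t"]
print("cam",(cam[:2]-C)@R)
for d in cut_out("wrist","red_rod")[:1]:
    ys,xs=np.nonzero(big(d["region"])); W=(back(c,np.c_[xs,ys],.04)[:,:2]-C)@R; print(W.min(0).round(4),W.max(0).round(4))
```

```text
t 30.9167 tcp [0.5432 0.0185 0.2998] psi 13.74
red_rod 0.85 [304, 45, 339, 277] [539.3, 16.4, 229.4, 32.5, 13.9]
cam [0.08099138 0.00063028]
[-0.1197 -0.0172] [0.1097 0.0157]
```

View pics/w11.png

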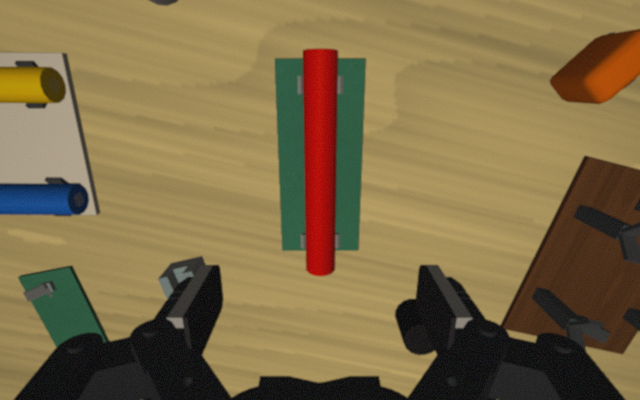

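The red rod lies centred in the green cradle at (320,160), along it within 2 mm. Back for the yellow rod.

>>> step_arm(targets=[[[0, 0, 0], [9, -37, 0], 85], [[0, 0, 0], [9, -37, 0], 85], [[0, 0, 0], [9, -37, 0], 85], [[0, 0, 0], [9, -37, 0], 85], [[0, 0, 0], [9, -37, 0], 85]])

```text
time: 31.48
tool_pos: [0.5409, 0.2101, 0.2952]
tcp_rot: [3.118, 0.375, -0.007]
wrist_force: [0.8, -1.0, 0.5]
width: 0.994
grip_force: 0.0
```

>>> step_arm(targets=[[[0, 0, 0], [9, -37, 0], 85], [[0, 0, 0], [9, -37, 0], 85], [[0, 0, 0], [9, -37, 0], 85], [[0, 0, 0], [9, -37, 0], 85], [[0, 0, -0.12], [0, 0, 0], 85]])

```text
time: 31.9
tool_pos: [0.5402, 0.367, 0.2946]
tcp_rot: [-3.088, -0.568, 0.006]
wrist_force: [-0.8, -0.6, 0.5]
width: 0.993
grip_force: 0.0
```

>>> step_arm(targets=[[[0, 0, -0.12], [0, 0, 0], 85], [[0, 0, -0.12], [0, 0, 0], 85], [[0, 0, -0.12], [0, 0, 0], 85], [[0, 0, -0.12], [0, 0, 0], 85], [[0, 0, -0.12], [0, 0, 0], 85]])

```text
time: 32.32
tool_pos: [0.541, 0.3608, 0.2947]
tcp_rot: [2.782, 1.459, -0.008]
wrist_force: [-0.5, -0.2, -0.4]
width: 0.997
grip_force: 0.0
```

>>> step_arm(targets=[[[0, 0, -0.12], [0, 0, 0], 85], [[0, 0, -0.12], [0, 0, 0], 85], [[0, 0, -0.12], [0, 0, 0], 85], [[0, 0, -0.12], [0, 0, 0], 85], [[0, 0, -0.12], [0, 0, 0], 85]])

```text
time: 32.73
tool_pos: [0.541, 0.3606, 0.2947]
tcp_rot: [-2.226, -2.215, 0.008]
wrist_force: [-0.4, 0.7, 0.0]
width: 0.994
grip_force: 0.0
```

>>> step_arm(targets=[[[0, 0, -0.12], [0, 0, 0], 85], [[0, 0, -0.12], [0, 0, 0], 85], [[0, 0, 0], [0, 0, 0], 85], [[0, 0, 0], [0, 0, 0], 85]])

```text
time: 33.07
tool_pos: [0.5413, 0.3607, 0.2955]
tcp_rot: [-1.956, -2.456, 0.006]
wrist_force: [0.6, -0.4, -0.4]
width: 0.996
grip_force: 0.0
```

Run:
```python
from h import *
parked(); shift([.5431,.3594,.096],103.3)
```

```text
cam [0.05388948 0.08444129]
blue_rod [-0.0721 -0.0968] [-0.0371  0.0922]
yellow_rod [ 0.0399 -0.096 ] [0.0725 0.0906]
tcp [0.5417 0.361  0.2969] tool shift mm [ -1.8   1.3 200.9] az -0.005 rv [-0.0015  0.0005 -0.0053]
```

>>> step_arm(targets=[[[0, 0, -0.005], [-2, 1, 0], 85], [[0, 0, 0], [0, 0, 40], 85], [[0, 0, 0], [0, 0, 40], 85], [[0, 0, 0], [0, 0, 40], 85], [[0, 0, 0], [0, 0, 30], 85]])

```text
time: 33.63
tool_pos: [0.5423, 0.3586, 0.1448]
tcp_rot: [-1.948, -2.464, 0.004]
wrist_force: [-0.1, 0.1, -0.5]
width: 0.999
grip_force: 0.0
```

>>> step_arm(targets=[[[0, 0, 0], [0, 0, 20], 85], [[0, 0, 0], [0, 0, 0], 85], [[0, 0, 0], [0, 0, 0], 85], [[0, 0, 0], [0, 0, 0], 85]])

```text
time: 33.97
tool_pos: [0.5445, 0.3601, 0.1297]
tcp_rot: [1.947, 2.464, 0.004]
wrist_force: [0.3, 0.4, 0.7]
width: 0.995
grip_force: 0.0
```

Run:
```python
from h import *
shift([.5431,.3594,.096],103.3)
```

```text
tcp [0.5445 0.3601 0.1297] tool shift mm [-0.4 -1.6 33.6] az 0.002 rv [ 0.0026 -0.0008  0.0015]
```

>>> step_arm(grip_force=50, targets=[[[0, 0, 0], [0, -1, 18], 85], [[0, 0, 0], [0, 0, 14], 85], [[0, 0, 0], [0, 0, 0], 85], [[0, 0, 0], [0, 0, 0], 20], [[0, 0, 0], [0, 0, 0], 20]])

```text
time: 34.38
tool_pos: [0.5429, 0.3595, 0.0969]
tcp_rot: [1.947, 2.465, 0.002]
wrist_force: [0.4, 0.4, 0.3]
width: 0.743
grip_force: 0.0
```

>>> step_arm(targets=[[[0, 0, 0], [0, 0, 0], 20], [[0, 0, 0], [0, 0, 0], 20], [[0, 0, 0], [0, 0, 0], 20], [[0, 0, 0], [0, 0, 0], 20], [[0, 0, 0], [0, 0, 0], 20]])

```text
time: 34.8
tool_pos: [0.5437, 0.3598, 0.0973]
tcp_rot: [1.946, 2.464, 0.005]
wrist_force: [2.1, 0.4, 3.6]
width: 0.363
grip_force: 50.0
```

>>> step_arm(targets=[[[0, 0, 0], [0, 0, -10], 20], [[0, 0, 0], [0, 0, -30], 20], [[0, 0, 0], [0, 0, -40], 20], [[0, 0, 0], [0, 0, -40], 20], [[0, 0, 0], [0, 0, -40], 20]])

```text
time: 35.22
tool_pos: [0.5407, 0.3585, 0.2561]
tcp_rot: [-1.946, -2.464, 0.007]
wrist_force: [0.5, 0.4, -2.3]
width: 0.359
grip_force: 49.8
```

>>> step_arm(targets=[[[0, 0, 0], [0, 0, -40], 20], [[0, 0, 0.116], [0, 0, 0], 20], [[0, 0, 0.116], [0, 0, 0], 20], [[0, 0, 0], [-20, 0, 0], 20], [[0, 0, 0], [-40, 1, 0], 20]])

```text
time: 35.63
tool_pos: [0.5421, 0.3016, 0.2955]
tcp_rot: [-2.213, -2.226, 0.001]
wrist_force: [0.7, -0.1, -2.9]
width: 0.353
grip_force: 50.0
```

>>> step_arm(targets=[[[0, 0, 0], [-40, 1, 0], 20], [[0, 0, 0], [-40, 1, 0], 20], [[0, 0, 0], [-40, 1, 0], 20], [[0, 0, 0], [-40, 1, 0], 20], [[0, 0, 0], [-40, 1, 0], 20]])

```text
time: 36.05
tool_pos: [0.5472, 0.0975, 0.2951]
tcp_rot: [-2.217, -2.223, 0.004]
wrist_force: [1.3, -0.4, -2.7]
width: 0.354
grip_force: 50.0
```

>>> step_arm(targets=[[[0, 0, 0], [-40, 1, 0], 20], [[0, 0, 0], [-40, 1, 0], 20], [[0, 0, 0], [-40, 1, 0], 20], [[0, 0, 0], [-40, 1, 0], 20], [[0, 0, 0], [-40, 1, 0], 20]])

```text
time: 36.47
tool_pos: [0.5527, -0.1022, 0.2952]
tcp_rot: [-2.217, -2.222, 0.002]
wrist_force: [0.0, -0.7, -1.8]
width: 0.358
grip_force: 50.0
```

>>> step_arm(targets=[[[0, 0, 0], [-40, 1, 0], 20], [[0, 0, 0], [-40, 1, 0], 20], [[0, 0, 0], [-40, 1, 0], 20], [[0, 0, 0], [-40, 1, 0], 20], [[0, 0, 0], [-40, 1, 0], 20]])

```text
time: 36.88
tool_pos: [0.5583, -0.3019, 0.295]
tcp_rot: [-2.217, -2.221, 0.001]
wrist_force: [0.8, -0.2, -2.0]
width: 0.36
grip_force: 50.0
```

>>> step_arm(targets=[[[0, 0, 0], [-30, 1, 0], 20], [[0, 0, 0], [-10, 0, 0], 20], [[0, 0, 0], [0, 0, 0], 20], [[0, 0, 0], [0, 0, 0], 20], [[0, 0, 0], [0, 0, 0], 20]])

```text
time: 37.3
tool_pos: [0.5604, -0.3391, 0.2952]
tcp_rot: [-2.217, -2.223, -0.001]
wrist_force: [0.5, -0.0, -1.7]
width: 0.357
grip_force: 49.9
```

Run:
```python
from h import *
shift([.560,-.346,.1495],90)
```

```text
tcp [ 0.5604 -0.3391  0.2952] tool shift mm [ -7.2  -0.2 145.7] az 0.003 rv [-0.0015 -0.0021  0.0027]
```

>>> step_arm(targets=[[[0, 0, 0], [-7, 0, 0], 20], [[0, 0, 0], [0, 0, 38], 20], [[0, 0, 0], [0, 0, 38], 20], [[0, 0, 0], [0, 0, 24], 20], [[0, 0, 0], [0, 0, 10], 20]])

```text
time: 37.72
tool_pos: [0.5586, -0.3449, 0.1808]
tcp_rot: [-2.211, -2.22, 0.002]
wrist_force: [-1.2, 0.3, -2.5]
width: 0.354
grip_force: 49.9
```

>>> step_arm(targets=[[[0, 0, 0], [0, 0, 0], 20], [[0, 0, 0], [0, 0, 0], 20], [[0, 0, 0], [0, 0, 0], 20]])

```text
time: 37.97
tool_pos: [0.5624, -0.3483, 0.1886]
tcp_rot: [2.216, 2.221, 0.001]
wrist_force: [0.8, -1.3, -1.4]
width: 0.357
grip_force: 49.9
```

Run:
```python
from h import *
shift([.560,-.346,.1495],90)
```

```text
tcp [ 0.5624 -0.3483  0.1886] tool shift mm [ 2.4 -2.5 39.1] az 0.003 rv [0.0036 0.0024 0.0026]
```

>>> step_arm(targets=[[[0, 0, 0], [2, -2, 18], 20], [[0, 0, 0], [0, 0, 12], 20], [[0, 0, 0], [0, 0, 6], 20], [[0, 0, 0], [0, 0, 0], 20], [[0, 0, 0], [0, 0, 0], 20]])

```text
time: 38.38
tool_pos: [0.5592, -0.346, 0.1505]
tcp_rot: [2.219, 2.223, 0.0]
wrist_force: [0.0, -0.1, -1.5]
width: 0.357
grip_force: 49.9
```

>>> step_arm(targets=[[[0, 0, 0], [0, 0, 3], 20], [[0, 0, 0], [0, 0, 0], 20], [[0, 0, 0], [0, 0, 0], 20]])

```text
time: 38.63
tool_pos: [0.5601, -0.3463, 0.1492]
tcp_rot: [2.218, 2.221, 0.002]
wrist_force: [0.3, 0.9, 4.8]
width: 0.357
grip_force: 50.7
```

Seated at 0.149. I'll release and go for the blue rod.

>>> step_arm(targets=[[[0, 0, 0], [0, 0, -1], 85], [[0, 0, 0], [0, 0, 0], 85], [[0, 0, 0], [0, 0, 0], 85], [[0, 0, 0], [0, 0, 0], 85], [[0, 0, 0], [0, 0, 0], 85]])

```text
time: 39.05
tool_pos: [0.5586, -0.3457, 0.1476]
tcp_rot: [-2.219, -2.223, 0.0]
wrist_force: [-0.4, 0.1, -0.6]
width: 0.995
grip_force: 0.0
```

>>> step_arm(targets=[[[0, 0, 0], [0, 0, 0], 85], [[0, 0, 0], [0, 0, -20], 85], [[0, 0, 0], [0, 0, -40], 85], [[0, 0, 0], [0, 0, -40], 85], [[0, 0, 0], [0, 0, -40], 85]])

```text
time: 39.47
tool_pos: [0.5582, -0.3454, 0.2884]
tcp_rot: [-2.218, -2.222, 0.001]
wrist_force: [0.5, -0.3, -0.1]
width: 0.995
grip_force: 0.0
```

>>> step_arm(targets=[[[0, 0, 0], [20, -4, -10], 85], [[0, 0, 0], [40, -7, 0], 85], [[0, 0, 0], [40, -7, 0], 85], [[0, 0, 0], [40, -7, 0], 85], [[0, 0, 0], [40, -7, 0], 85]])

```text
time: 39.88
tool_pos: [0.5257, -0.1644, 0.2979]
tcp_rot: [2.22, 2.222, 0.0]
wrist_force: [0.7, 0.9, 0.8]
width: 0.993
grip_force: 0.0
```

>>> step_arm(targets=[[[0, 0, 0], [40, -7, 0], 85], [[0, 0, 0], [40, -7, 0], 85], [[0, 0, 0], [40, -7, 0], 85], [[0, 0, 0], [40, -7, 0], 85], [[0, 0, 0], [40, -7, 0], 85]])

```text
time: 40.3
tool_pos: [0.4902, 0.0358, 0.298]
tcp_rot: [2.219, 2.223, 0.001]
wrist_force: [0.9, 0.7, 0.4]
width: 0.997
grip_force: 0.0
```

>>> step_arm(targets=[[[0, 0, 0], [40, -7, 0], 85], [[0, 0, 0], [40, -7, 0], 85], [[0, 0, 0], [40, -7, 0], 85], [[0, 0, 0], [40, -7, 0], 85], [[0, 0, 0], [40, -7, 0], 85]])

```text
time: 40.72
tool_pos: [0.4548, 0.2359, 0.2981]
tcp_rot: [2.219, 2.224, 0.001]
wrist_force: [1.5, -0.6, 0.9]
width: 0.991
grip_force: 0.0
```

>>> step_arm(targets=[[[0, 0, 0], [40, -7, 0], 85], [[0, 0, 0], [40, -7, 0], 85], [[0, 0, 0], [20, -4, 0], 85], [[0, 0, -0.116], [0, 0, 0], 85], [[0, 0, -0.116], [0, 0, 0], 85]])

```text
time: 41.13
tool_pos: [0.4367, 0.3358, 0.2976]
tcp_rot: [-1.936, -2.474, 0.001]
wrist_force: [-0.6, -0.0, -0.6]
width: 0.994
grip_force: 0.0
```

>>> step_arm(targets=[[[0, 0, 0], [0, 0, 0], 85], [[0, 0, 0], [0, 0, 0], 85]])

```text
time: 41.3
tool_pos: [0.4373, 0.3341, 0.2977]
tcp_rot: [-1.95, -2.463, 0.001]
wrist_force: [-0.2, -0.5, -1.3]
width: 0.996
grip_force: 0.0
```

Run:
```python
from h import *
parked(); shift([.4366,.3338,.096],103.3)
```

```text
cam [-0.05412372  0.08231632]
blue_rod [-0.0703 -0.0966] [-0.0384  0.0913]
tcp [0.4376 0.3336 0.2979] tool shift mm [  0.4  -0.9 201.9] az -0.001 rv [ 0.0001 -0.0001 -0.0009]
```

>>> step_arm(targets=[[[0, 0, 0], [0, 0, 40], 85], [[0, 0, 0], [0, 0, 40], 85], [[0, 0, 0], [0, 0, 40], 85], [[0, 0, 0], [0, 0, 30], 85], [[0, 0, 0], [0, 0, 20], 85]])

```text
time: 41.87
tool_pos: [0.4357, 0.3322, 0.1241]
tcp_rot: [-1.949, -2.462, 0.008]
wrist_force: [-0.1, -0.8, -0.1]
width: 0.993
grip_force: 0.0
```

>>> step_arm(targets=[[[0, 0, 0], [0, 0, 0], 85], [[0, 0, 0], [0, 0, 0], 85], [[0, 0, 0], [0, 0, 0], 85]])

```text
time: 42.12
tool_pos: [0.4386, 0.3345, 0.1295]
tcp_rot: [1.948, 2.464, 0.004]
wrist_force: [-1.0, 0.3, 0.1]
width: 0.997
grip_force: 0.0
```

Run:
```python
from h import *
shift([.4366,.3338,.096],103.3)
```

```text
tcp [0.4386 0.3345 0.1295] tool shift mm [-0.2 -2.2 33.5] az 0.001 rv [ 0.0023 -0.0009  0.0008]
```

>>> step_arm(grip_force=50, targets=[[[0, 0, 0], [0, -2, 18], 85], [[0, 0, 0], [0, 0, 14], 85], [[0, 0, 0], [0, 0, 0], 85], [[0, 0, 0], [0, 0, 0], 20], [[0, 0, 0], [0, 0, 0], 20]])

```text
time: 42.53
tool_pos: [0.4368, 0.3344, 0.098]
tcp_rot: [1.947, 2.465, 0.005]
wrist_force: [-0.0, -0.3, 1.4]
width: 0.739
grip_force: 0.0
```

>>> step_arm(targets=[[[0, 0, 0], [0, 0, 0], 20], [[0, 0, 0], [0, 0, 0], 20], [[0, 0, 0], [0, 0, 0], 20], [[0, 0, 0], [0, 0, 0], 20], [[0, 0, 0], [0, 0, 0], 20]])

```text
time: 42.95
tool_pos: [0.4368, 0.3343, 0.0975]
tcp_rot: [1.946, 2.465, 0.005]
wrist_force: [-0.1, -0.7, 6.4]
width: 0.358
grip_force: 49.2
```

>>> step_arm(targets=[[[0, 0, 0], [0, 0, -10], 20], [[0, 0, 0], [0, 0, -30], 20], [[0, 0, 0], [0, 0, -40], 20], [[0, 0, 0], [0, 0, -40], 20], [[0, 0, 0], [0, 0, -40], 20]])

```text
time: 43.37
tool_pos: [0.4342, 0.3328, 0.2568]
tcp_rot: [-1.946, -2.465, 0.005]
wrist_force: [0.5, 0.3, -2.4]
width: 0.36
grip_force: 49.9
```

>>> step_arm(targets=[[[0, 0, 0], [0, 0, -40], 20], [[0, 0, 0.116], [0, 0, 0], 20], [[0, 0, 0.116], [0, 0, 0], 20], [[0, 0, 0], [-20, 0, 0], 20], [[0, 0, 0], [-40, 1, 0], 20]])

```text
time: 43.78
tool_pos: [0.436, 0.2754, 0.2962]
tcp_rot: [-2.214, -2.226, -0.002]
wrist_force: [1.9, -1.3, -1.4]
width: 0.355
grip_force: 50.1
```

>>> step_arm(targets=[[[0, 0, 0], [-40, 1, 0], 20], [[0, 0, 0], [-40, 1, 0], 20], [[0, 0, 0], [-40, 1, 0], 20], [[0, 0, 0], [-40, 1, 0], 20], [[0, 0, 0], [-40, 1, 0], 20]])

```text
time: 44.2
tool_pos: [0.4407, 0.0719, 0.2956]
tcp_rot: [-2.218, -2.224, 0.002]
wrist_force: [1.1, 1.1, -1.1]
width: 0.358
grip_force: 50.1
```

>>> step_arm(targets=[[[0, 0, 0], [-40, 1, 0], 20], [[0, 0, 0], [-40, 1, 0], 20], [[0, 0, 0], [-40, 1, 0], 20], [[0, 0, 0], [-40, 1, 0], 20], [[0, 0, 0], [-40, 1, 0], 20]])

```text
time: 44.62
tool_pos: [0.4461, -0.128, 0.2957]
tcp_rot: [-2.218, -2.223, 0.0]
wrist_force: [0.9, -0.9, -2.5]
width: 0.356
grip_force: 50.1
```

>>> step_arm(targets=[[[0, 0, 0], [-40, 1, 0], 20], [[0, 0, 0], [-40, 1, 0], 20], [[0, 0, 0], [-40, 1, 0], 20], [[0, 0, 0], [-40, 1, 0], 20], [[0, 0, 0], [-40, 1, 0], 20]])

```text
time: 45.03
tool_pos: [0.4517, -0.3278, 0.2954]
tcp_rot: [-2.218, -2.222, -0.0]
wrist_force: [0.4, 1.1, -1.7]
width: 0.356
grip_force: 50.1
```

>>> step_arm(targets=[[[0, 0, 0], [-15, 0, 0], 20], [[0, 0, 0], [0, 0, 0], 20], [[0, 0, 0], [0, 0, 0], 20], [[0, 0, 0], [0, 0, 0], 20]])

```text
time: 45.37
tool_pos: [0.4524, -0.3401, 0.2953]
tcp_rot: [-2.217, -2.222, -0.001]
wrist_force: [0.8, 0.0, -2.6]
width: 0.357
grip_force: 50.1
```

Run:
```python
from h import *
shift([.450,-.346,.1495],90)
```

```text
tcp [ 0.4524 -0.3401  0.2953] tool shift mm [ -6.2  -2.2 145.7] az 0.002 rv [-0.0013 -0.0021  0.0021]
```

>>> step_arm(targets=[[[0, 0, 0], [-6, -2, 0], 20], [[0, 0, 0], [0, 0, 38], 20], [[0, 0, 0], [0, 0, 38], 20], [[0, 0, 0], [0, 0, 24], 20], [[0, 0, 0], [0, 0, 8], 20]])

```text
time: 45.78
tool_pos: [0.4485, -0.3441, 0.1831]
tcp_rot: [-2.211, -2.22, 0.001]
wrist_force: [-1.0, -0.3, -2.9]
width: 0.356
grip_force: 50.0
```

>>> step_arm(targets=[[[0, 0, 0], [0, 0, 0], 20], [[0, 0, 0], [0, 0, 0], 20], [[0, 0, 0], [0, 0, 0], 20]])

```text
time: 46.03
tool_pos: [0.4523, -0.3481, 0.1904]
tcp_rot: [2.215, 2.221, 0.001]
wrist_force: [0.2, 0.1, -1.0]
width: 0.355
grip_force: 50.0
```

Run:
```python
from h import *
shift([.450,-.346,.1495],90)
```

```text
tcp [ 0.4523 -0.3481  0.1904] tool shift mm [ 2.2 -2.4 40.9] az 0.003 rv [0.0033 0.0027 0.0027]
```

>>> step_arm(targets=[[[0, 0, 0], [2, -2, 19], 20], [[0, 0, 0], [0, 0, 13], 20], [[0, 0, 0], [0, 0, 6], 20], [[0, 0, 0], [0, 0, 0], 20], [[0, 0, 0], [0, 0, 0], 20]])

```text
time: 46.45
tool_pos: [0.4494, -0.3457, 0.1505]
tcp_rot: [2.219, 2.223, 0.0]
wrist_force: [-0.1, 0.4, -1.9]
width: 0.354
grip_force: 50.1
```

>>> step_arm(targets=[[[0, 0, 0], [0, 0, 3], 20], [[0, 0, 0], [0, 0, 0], 20], [[0, 0, 0], [0, 0, 0], 20]])

```text
time: 46.7
tool_pos: [0.4501, -0.3461, 0.1494]
tcp_rot: [2.218, 2.221, 0.001]
wrist_force: [-0.1, 3.3, 7.1]
width: 0.359
grip_force: 51.1
```

Seated. I'll release, rise and compare with the first view.

>>> step_arm(targets=[[[0, 0, 0], [0, 0, -1], 85], [[0, 0, 0], [0, 0, 0], 85], [[0, 0, 0], [0, 0, 0], 85], [[0, 0, 0], [0, 0, 0], 85], [[0, 0, 0], [0, 0, 0], 85]])

```text
time: 47.12
tool_pos: [0.4487, -0.3454, 0.1477]
tcp_rot: [-2.219, -2.223, 0.0]
wrist_force: [-0.6, -0.1, -0.2]
width: 0.995
grip_force: 0.0
```

>>> step_arm(targets=[[[0, 0, 0], [0, 0, 0], 85], [[0, 0, 0], [0, 0, -20], 85], [[0, 0, 0], [0, 0, -40], 85], [[0, 0, 0], [0, 0, -40], 85], [[0, 0, 0], [0, 0, -40], 85]])

```text
time: 47.53
tool_pos: [0.4483, -0.345, 0.2885]
tcp_rot: [-2.218, -2.222, 0.0]
wrist_force: [0.5, -1.0, -0.1]
width: 0.999
grip_force: 0.0
```

>>> step_arm(targets=[[[0, 0, 0], [10, 12, -35], 85], [[0, 0, 0], [10, 12, -35], 85], [[0, 0, 0], [10, 12, -25], 85], [[0, 0, 0], [8, 12, 0], 85], [[0, 0, 0], [0, 0, 0], 85]])

```text
time: 47.95
tool_pos: [0.4991, -0.3065, 0.3854]
tcp_rot: [2.214, 2.222, 0.003]
wrist_force: [0.6, -0.3, -0.9]
width: 0.994
grip_force: 0.0
```

>>> step_arm(targets=[[[0, 0, 0], [0, 0, 0], 85], [[0, 0, 0], [0, 0, 0], 85]])

```text
time: 48.12
tool_pos: [0.4959, -0.3071, 0.3807]
tcp_rot: [-2.216, -2.221, 0.002]
wrist_force: [0.5, -0.4, -0.7]
width: 0.993
grip_force: 0.0
```

Run:
```python
from h import *
look("w12",[("blue_rod",.092),("yellow_rod",.092)])
im=read_camera("side"); cv2.imwrite("pics/side1.png",im[:,:,::-1]); c=calibration("side")
for q,z in(("blue_rod",.092),("yellow_rod",.092)):
    for d in cut_out("side",q): print(q,rect(c,big(d["region"]),z))
print(read_state())
```

```text
t 48.1167 tcp [ 0.4959 -0.3071  0.3807] psi 90.13
blue_rod 0.94 [112, 134, 192, 213] [312.1, -321.5, 119.7, 20.8, 43.1]
blue_rod 0.85 [259, 109, 295, 274] [449.8, -348.6, 188.4, 32.2, 89.9]
yellow_rod 0.93 [360, 113, 398, 280] [559.5, -349.5, 190.8, 33.3, 90.0]
blue_rod [256.5, -212.4, 125.4, 31.3, 41.6]
yellow_rod [559.6, -342.0, 221.7, 38.4, -88.7]
{'time': 48.4167, 'q': array([-5.97508819e-01,  5.37301149e-02,  1.70280241e+00, -1.13166228e-04,
        1.38652815e+00, -5.98731094e-01]), 'joint_vel': array([ 2.51748961e-03, -3.63333434e-03, -6.05443650e-03,  7.61899434e-05,
        5.88888547e-04, -2.20525234e-03]), 'joint_torque': array([ 2.55755091e-02, -4.07265973e+01, -3.76794326e+01, -1.09973701e-05,
        1.17606073e-02, -1.13860875e-03]), 'tool_pos': array([ 0.49622498, -0.3075928 ,  0.38202528]), 'tcp_rot': array([-2.21905564e+00, -2.22181585e+00,  6.00737242e-04]), 'wrist_force': array([-0.21154052,  0.93543397,  0.26861708]), 'torque': array([0.03743092, 0.02573683, 0.00808077]), 'grip_force': 0.0, 'width': 0.9956353013266134}
```

View pics/side1.png

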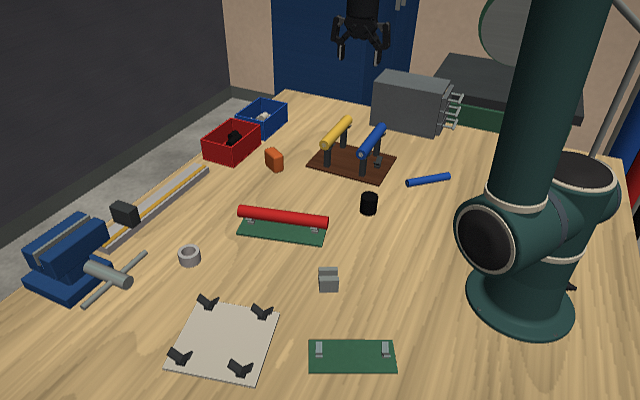

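The red rod lies in the green cradle at (283,216). Yellow (336,131) and blue (372,140) are back in the rack within 2 mm of the first measurement, and the bystanders have not moved. I'm handing it in.

```bash
python3 -c "
from workcell import *
print(finish_job())"
```

```text
the job is handed in; nothing more can be done
None
```

The job is handed in, with no verdict returned. In the last pictures the red rod lies centred in the green saw cradle, blue and yellow are back in the rack within about 2 mm of where they started, and the bystanders look unmoved.

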